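Put the swing bucket away in the drip cupboard

TASK

Draw the drip tray at least half out of its little bench cupboard (it has no handle: press on its top and pull), and stand the metal swing bucket upright in the middle of its width, setting it down gently. Then slide the loaded tray back into the cupboard, fully home against its stop, and shut the flap. Do not tip the bucket over, and leave the tube stand, the iron foot and the spring where they are.

Things in the scene. Friction and masses are not known exactly. Their poses are not given: they have to be found in the camera images.
- cupboard: Low fixed dark-wood cupboard, 212 mm deep, 162 wide, 195 high, floorless, glass roof. Origin: on the bench at the centre of its open front; x points into it, z up. Opening 138 mm wide, 180 high, under a roof flush with the front: only a tilted tool, tips leaning in, reaches the tray. Steel lips on both inner walls, 25 to 31 mm up, 10 mm wide, over the tray's edges. Back wall (stop) 200 mm inside.
- tray: Loose flat metal tray, 190 mm long (x), 132 wide (y), 20 high, smooth flat top, no rim or handle, about 0.5 kg, on waxed runners: a press of 10 to 20 N on its top and a pull drag it. Origin: centre of its underside, x into the cupboard, z up. Upright front edge at x = -95 mm. Fully home its origin is 105 mm inside the cupboard's front; it starts 0 to 7 mm short of that. 3 mm side play.
- flap_leaf (a joint): Sheet-metal flap on an upright pin left (+y) of the opening. 0 = shut over the front, grows as its free edge swings toward the robot, then round to the left; limit 2.7 rad. Leaf 2 to 154 mm from the pin, 4 to 184 mm above the bench, 4 mm thick, no handle; stays where left (0.1 N m friction). Starts open, 2.0 to 2.5; shut by pushing its outer face (toward the robot when shut) round the pin.
- flap_hinge (a point): Point on the flap's hinge pin, 94 mm above the bench; in the cupboard's frame at x = -4 mm, y = +78 mm. Its axes turn with the flap: its -y runs from the pin along the leaf, its -x is the outward normal of the outer face.
- flap_edge (a point): Middle of the flap's free edge, 154 mm from the pin, 94 mm above the bench.
- bucket: Loose nickel swing bucket: an open round cup standing upright, 100 mm high, 49 mm in diameter (52 mm in its top 9 mm), wall 3 mm, about 0.35 kg. Two trunnion pins 12 mm thick stick out along its x axis to 38 mm from its centre, 78 mm above its base, so grip it across its y axis. Origin: centre of its underside, z up.
- tubes: Bystander: loose light-wood block 70 x 100 x 45 mm with two upright brown glass tubes, 118 mm high in all. Origin: centre of its underside.
- foot: Bystander: loose cast-iron base foot, 140 x 60 mm, 70 mm high. Origin: centre of its underside.
- spring: Bystander: loose brass tension spring lying flat, 98 mm long with its end loops, 23 mm high. Origin: centre of its underside, x along its length.
Mind the look-alikes: they are no part of the job. Leave any green or pink look-alike of the bucket alone.

How it is judged (in metres and radians):
On the way, in this order (a step that is already met when the one before it is completed fails the run):
1. the tray is drawn half out, at least 100 mm from its stop, toward the robot (x of tray in the frame of cupboard below 0.005 m), for 0.2 s.
2. the bucket stands upright on the drawn-out tray, let go (x of tray in the frame of cupboard below 0.03 m and x of bucket in the frame of tray between -0.075 and 0.075 m and y of bucket in the frame of tray between -0.035 and 0.035 m and z of bucket in the frame of tray between 0.015 and 0.025 m and angle between bucket's own z axis and vertical below 0.1 rad and contact force between bucket and the fingers below 0.2 N), for 0.2 s.
3. the loaded tray is home in the cupboard, the flap not yet shut (x of tray in the frame of cupboard above 0.096 m and z of bucket in the frame of tray between 0.015 and 0.025 m and angle between bucket's own z axis and vertical below 0.1 rad and value of joint flap_leaf above 0.3 rad), for 0.2 s.
At the end, for the whole second after the job is handed in: The flap is shut (within 0.09 rad), the tray is home (within 9 mm of its stop), and the bucket stands upright (within 0.1 rad) on the tray, its centre within 75 mm of the tray's centre lengthwise and 35 mm sideways, everything at rest and let go (value of joint flap_leaf below 0.09 rad and x of tray in the frame of cupboard above 0.096 m and x of bucket in the frame of tray between -0.075 and 0.075 m and y of bucket in the frame of tray between -0.035 and 0.035 m and z of bucket in the frame of tray between 0.015 and 0.025 m and angle between bucket's own z axis and vertical below 0.1 rad and linear speed of each of bucket, tray below 0.02 m/s); the robot touches nothing.
It fails at once if the bucket is tipped over (angle between bucket's own z axis and vertical above 0.9 rad).
It fails at once if the bucket is banged down on the tray (contact force between bucket and tray above 60 N).
It fails at once if a bystander is disturbed (distance of any of tubes, foot, spring from where it was at the start of the episode above 0.03 m).
It also fails if it takes over 72 s, if anything falls off the work surface, if the arm or the gripper's body presses on something with over 40 N, if the wrist force passes 120 N, or if a joint passes its speed limit or range.

ROBOT

A 6-joint arm with a two-finger parallel gripper is mounted at the origin on the work surface. World frame = base frame: x ahead of the robot, y to its left, z up, the work surface at z = 0. Lengths are in m, angles in degrees, forces in N, time in s.
With the tool pointing down it reaches from about 0.35 to 0.875 m from the base axis. Payload 4.2 kg.
Tool frame: the origin (TCP) lies between the finger pads; the fingertips stand 17 mm ahead of it and the grasp point (between the pads) lies 2 mm behind it; z points along the fingers, y is the line along which they close (so a half turn about z gives the same grasp; the last joint's range is limited). The gripper opens to 87 mm and grips with 3 to 60 N. Pads are 19 mm wide; open, the fingers measure 117 mm over their backs; the gripper's body (75 mm by 190 mm) begins 51 mm behind the grasp point.
Start: joints at [-54.225, 22.042, 0.453, 0, -68.411, -14.817], TCP at [0.224, -0.584, 0.24] pointing down, gripper open.
Joint ranges: [-179.83, 179.83], [-69.29, 118.12], [-61.27, 80.66], [-181.25, 117.63], [-171.15, -9.14], [-177.46, 177.46]. Speed limits (degrees/s): [159.86, 159.86, 180, 180, 180, 180].

INTERFACE

Orientations are given as a 3x3 rotation matrix whose columns are the frame's x, y, z axes.
In Python, from station import sense, capture, r, masks_of gives the robot as it stands.
- The arm moves only by the tool apply_moves, never from a script. Its argument "steps" is a list that holds one entry, the list of rows, each a list of 7 numbers: the opening, from 0 (shut) to 1 (fully open), then the shift along the tool's x, y, z in mm, then the turn, a rotation vector about the tool's x, y, z in rad. A call has 1 to 12 rows; each row shifts and turns the commanded pose from where the row before left it, along the tool's axes as they then stand; what a row does not reach is not made up. A row lasts 1/8 s, in which the tool goes at most 62.5 mm and 10.7 degrees, less where a joint would pass 70% of its speed; a pose out of reach is approached as far as the arm can. A call with a gripper value outside its range is refused whole. The fingers move at their own pace and stop on an object; the grip force is fixed at half the most. Time passes only in rows, so rows that do not move let the fingers close. It gives the time, the measured TCP pose, the force and the opening at its end, in the units of the state.
- sense(): the state, without advancing time (a new reading comes with each control period).
- capture(name): name is "scene" or "top"; returns a dict with "color" (480x640x3 uint8, red, green, blue), "vfov" (degrees; the focal length in pixels is half the picture's height over the tangent of half this angle, whatever the lens; pixels are square), "cx", "cy" (the principal point, pixels), "dist" ([k1, k2, p1, p2, k3] as OpenCV has them; the pictures are not rectified), "T" (4x4, takes a point from camera to world coordinates). Camera axes: x right, y down, z forward; pixel columns grow to the right and rows downward; lengths in m; the calibration is good to about 2 mm. A picture is of the moment at which its call begins. There is no depth.
- r.finish_job(): hands the job in, once; it reports no verdict.
Trained networks look in a picture, given as the dict that the camera call returned (one of the last four; its "shot" number tells which), for a name from the list of things; names that differ only in an ending like _2 or _b are one class to them, and where a whole thing is asked for, a point or a joint stands for the part that bears it (a point fixed in the world has none). Each returns a list of dicts, best first, with "confidence" (0 to 1); they miss things now and then, are a little off and sometimes report something else, mostly with a low value. They report only what shows in the picture. A call takes as long as a camera call. They do not tell look-alikes from the thing itself.
- masks_of(picture, thing): "pixels" (480x640 bool, what is visible of it) and "box" ([left, top, width, height] in pixels, round what is visible of it).
The state is a dict: "time_s": time; "joints": joint angles; "joint_velocities": joint speeds; "effort": joint torques, N m; "tcp_pos": TCP position; "ee_rot": TCP orientation; "wrist_force": force on the tool from outside, world axes, zero at the start; "moment": the same for the moment, N m; "gripper_width": opening from 0.0 (shut) to 1.0 (fully open).
Only numpy, scipy, OpenCV 4.12 (cv2) and the standard library are available. Lean on these libraries where they do the work, as an engineer would, in place of code of your own. Each camera call takes 0.05 s, during which the arm holds its last target. There are 200 camera calls.

## Working session

There is one attempt and no reset: what is moved stays moved. The work goes in short steps, Python scripts to look and compute and a tool call to move; the robot and the scene stay as the last step left them, time stands still between calls to the robot, and variables do not carry over. Pictures are saved under pics/ and viewed, on a budget of 10 in all, crops included, one or two more only if the job needs it, and the job is handed in when it is done.

Besides the shell and the picture viewer there is one more tool, called as name(argument=value, ...) on one line, values as JSON. apply_moves: Moves the arm, as the interface text tells. Its arguments: {"type":"object","properties":{"steps":{"type":"array","items":{"type":"array","items":{"type":"array","items":{"type":"number"}}}}},"required":["steps"]}

```bash
mkdir -p pics; ls; cat > h.py <<'E'
import numpy as np, cv2, json
from station import sense, capture, r, masks_of
def K(p):
    f=240/np.tan(np.radians(p["vfov"])/2); return np.array([[f,0,p["cx"]],[0,f,p["cy"]],[0,0,1.]])
def ray(p,uv):
    q=cv2.undistortPoints(np.array(uv,float).reshape(-1,1,2),K(p),np.array(p["dist"],float)).reshape(-1,2)
    T=np.array(p["T"]); d=np.c_[q,np.ones(len(q))]@T[:3,:3].T
    return T[:3,3],d
def atz(p,uv,z):
    o,d=ray(p,uv); return o+d*((z-o[2])/d[:,2])[:,None]
def proj(p,X):
    T=np.linalg.inv(np.array(p["T"])); X=np.array(X,float).reshape(-1,3)
    return cv2.projectPoints(X@T[:3,:3].T+T[:3,3],np.zeros(3),np.zeros(3),K(p),np.array(p["dist"],float))[0].reshape(-1,2)
def save(p,n,crop=None,scale=1):
    im=p["color"][...,::-1].copy()
    if crop: l,t,w,h=crop; im=im[t:t+h,l:l+w]
    if scale!=1: im=cv2.resize(im,None,fx=scale,fy=scale,interpolation=cv2.INTER_CUBIC)
    cv2.imwrite("pics/"+n,im)
E
python3 - <<'E'
from h import *
s=sense(); print({k:np.round(v,3).tolist() for k,v in s.items()})
for c in ("scene","top"):
    p=capture(c); save(p,c+"0.png"); print(c,p["vfov"],np.round(p["T"],3).tolist())
    for t in ["cupboard","tray","flap_leaf","bucket","tubes","foot","spring"]:
        print(t,[(round(m["confidence"],2),m["box"],np.round(np.argwhere(m["pixels"]).mean(0)[::-1],1).tolist()) for m in masks_of(p,t)])
E
```

```text
pics
{'time_s': 0.0, 'joints': [-54.225, 22.092, 0.38, -0.029, -68.411, -14.816], 'joint_velocities': [-0.087, -0.024, 0.03, -0.042, 0.087, 0.04], 'effort': [0.002, -39.067, 18.742, 4.22, 0.011, -0.0], 'tcp_pos': [0.223, -0.583, 0.238], 'ee_rot': [[-0.934, -0.358, -0.001], [-0.358, 0.934, 0.002], [0.0, 0.002, -1.0]], 'wrist_force': [-0.577, 0.19, -0.358], 'moment': [-0.018, 0.006, 0.012], 'gripper_width': 1.001}
scene 47.2283065580668 [[-0.887, 0.398, -0.232, 0.835], [0.461, 0.759, -0.46, 0.541], [-0.007, -0.515, -0.857, 1.033], [0.0, 0.0, 0.0, 1.0]]
cupboard [(0.73, [171.0, 192.3, 236.8, 155.4], [273.9, 268.8])]
tray []
flap_leaf [(0.6, [326.8, 254.3, 83.0, 47.0], [365.5, 275.6])]
bucket [(0.71, [287.5, 153.1, 23.7, 47.9], [299.2, 178.7]), (0.67, [314.0, 120.2, 27.5, 43.9], [327.2, 141.0]), (0.57, [323.7, 79.4, 21.4, 44.3], [333.6, 101.2])]
tubes [(0.94, [232.4, 90.6, 47.7, 61.7], [254.5, 125.1]), (0.37, [327.9, 251.7, 83.6, 51.6], [365.4, 275.6])]
foot [(0.75, [408.2, 380.2, 84.0, 65.2], [449.3, 412.5])]
spring [(0.63, [339.8, 349.5, 44.9, 14.8], [360.6, 355.5])]
top 51.63391874410961 [[-0.019, -0.998, 0.061, 0.497], [-0.999, 0.021, 0.03, 0.028], [-0.031, -0.06, -0.998, 1.071], [0.0, 0.0, 0.0, 1.0]]
cupboard [(0.65, [232.3, 67.1, 129.7, 201.1], [306.2, 144.2])]
tray [(0.69, [290.7, 186.3, 56.2, 16.2], [318.3, 194.5])]
flap_leaf [(0.93, [230.6, 199.7, 51.6, 67.6], [258.3, 235.6])]
bucket [(0.91, [468.6, 305.9, 47.5, 28.7], [490.3, 319.8]), (0.88, [386.3, 222.2, 39.5, 31.0], [405.3, 235.1]), (0.59, [419.7, 265.9, 36.3, 41.7], [438.9, 285.9]), (0.17, [233.8, 67.9, 126.0, 202.6], [306.3, 144.2])]
tubes [(0.8, [469.1, 200.3, 64.8, 48.7], [500.4, 224.9])]
foot [(0.83, [124.7, 222.2, 32.5, 66.2], [143.0, 253.8])]
spring [(0.51, [209.8, 192.4, 12.1, 32.7], [215.4, 211.1]), (0.3, [124.0, 222.2, 34.0, 65.4], [143.0, 253.9])]
```

View pics/top0.png

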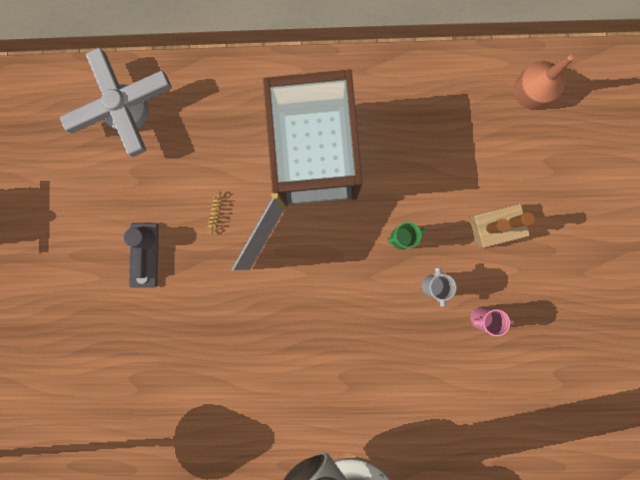

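View pics/scene0.png

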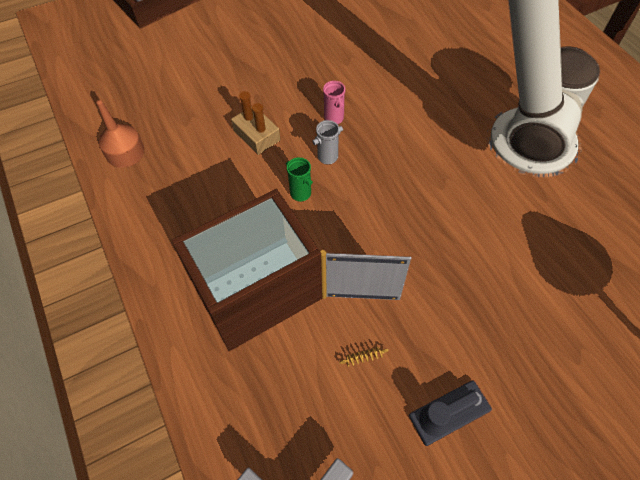

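The top view shows the cupboard roof with corners near (275,192), (361,185), (351,71) and (264,78). The flap is open from the pin at (279,196) to (240,269). The grey bucket is at (439,288) with pins at (437,272) and (443,303). The green and pink look-alikes are at (406,236) and (491,321). The tubes are at (500,225), the spring at (216,211) and the foot at (143,254). The scene view agrees: the grey bucket's rim is at (328,128).

```bash
cat > fit.py <<'E'
from h import *
from scipy.optimize import least_squares
def Tc(x,y,a): 
    c,s=np.cos(a),np.sin(a); return np.array([[c,-s,0,x],[s,c,0,y],[0,0,1,0],[0,0,0,1.]])
def pts(T,P): P=np.array(P,float).reshape(-1,3); return P@T[:3,:3].T+T[:3,3]
BOX=[(x,y,z) for z in (0,.195) for x,y in ((0,.081),(0,-.081),(.212,-.081),(.212,.081))]
EDG=[(0,1),(1,2),(2,3),(3,0),(4,5),(5,6),(6,7),(7,4),(0,4),(1,5),(2,6),(3,7)]
def flap(th):  # leaf in cupboard frame; shut: -y ; opening toward -x then +y
    d=np.array([-np.sin(th),-np.cos(th),0]); p=np.array([-.004,.078,0])
    return [p+d*.002+[0,0,.184],p+d*.154+[0,0,.184],p+d*.154+[0,0,.004],p+d*.002+[0,0,.004]]
E
python3 - <<'E'
from fit import *
top=capture("top"); sc=capture("scene")
co=[(275,192),(361,185),(351,71),(264,78)]
W=atz(top,co,.195); print(np.round(W,3)); 
print("sizes",[round(np.linalg.norm(W[i]-W[(i+1)%4]),3) for i in range(4)])
def res(v): return (proj(top,pts(Tc(*v),BOX[4:]))-np.array(co)).ravel()
v=least_squares(res,[.7,.1,0]).x; print("cup",v.round(4), np.abs(res(v)).round(1))
T=Tc(*v)
fe=atz(top,[(240,269)],.184)[0]; l=pts(np.linalg.inv(T),fe)[0]; d=l-[-.004,.078,.184]
print("flap len",np.linalg.norm(d),"ang",np.arctan2(-d[0],-d[1]))
th=np.arctan2(-d[0],-d[1])
b=atz(top,[(440,288)],.1)[0]; pin=atz(top,[(437,272),(443,303)],.078); print("bucket",b.round(3),"pins",pin.round(3),np.linalg.norm(pin[0]-pin[1]),pin.mean(0))
print("bucket scene", atz(sc,[(328,128)],.1).round(3))
sp=pts(T,[(0.01,0,0.02)]);print(sp)
for n,m,z in (("spring",(215.5,211.5),.012),("foot",(144,256),.03),("tubes",(500,227),.045),("green",(406,236),.1),("pink",(493,322),.1)): print(n,atz(top,[m],z).round(3))
ims=[]
for p,c in ((top,(210,60,310,280)),(sc,(160,70,310,280))):
    im=p["color"][...,::-1].copy(); im=cv2.resize(im,None,fx=4,fy=4,interpolation=cv2.INTER_CUBIC)
    def line(P,Q,col): a,b_=(proj(p,[P,Q])*4+2).astype(int); cv2.line(im,tuple(map(int,a)),tuple(map(int,b_)),col,1,cv2.LINE_AA)
    B=pts(T,BOX); [line(B[i],B[j],(0,255,255)) for i,j in EDG]
    F=pts(T,flap(th)); [line(F[i],F[(i+1)%4],(0,0,255)) for i in range(4)]
    for z,rr in ((.1,.026),(0,.0245)):
        C=[b*[1,1,0]+[rr*np.cos(t),rr*np.sin(t),z] for t in np.linspace(0,6.28,25)]; [line(C[i],C[i+1],(255,255,0)) for i in range(24)]
    l,t,w,h=[4*k for k in c]; ims.append(cv2.resize(im[t:t+h,l:l+w],(664,600),interpolation=cv2.INTER_AREA))
o=np.hstack(ims); cv2.imwrite("pics/ov.png",cv2.resize(o,(800,int(800*600/1328)),interpolation=cv2.INTER_AREA))
for i,k in enumerate(ims): cv2.imwrite(f"pics/ov{i}.png",k)
E
```

```text
[[ 0.636  0.126  0.195]
 [ 0.645 -0.027  0.195]
 [ 0.853 -0.014  0.195]
 [ 0.845  0.143  0.195]]
sizes [np.float64(0.154), np.float64(0.209), np.float64(0.158), np.float64(0.21)]
cup [0.639  0.05   0.0657] [2.6 1.3 2.  0.3 1.3 1.6 0.8 0.1]
flap len 0.14512330271151197 ang 2.098710192339678
bucket [ 0.456 -0.181  0.1  ] pins [[ 0.487 -0.181  0.078]
 [ 0.426 -0.191  0.078]] 0.06215264862797378 [ 0.45624032 -0.185892    0.078     ]
bucket scene [[ 0.456 -0.185  0.1  ]]
[[0.64894918 0.05066544 0.02      ]]
spring [[0.626 0.276 0.012]]
foot [[0.532 0.426 0.03 ]]
tubes [[ 0.576 -0.32   0.045]]
green [[ 0.558 -0.119  0.1  ]]
pink [[ 0.389 -0.281  0.1  ]]
```

View pics/ov0.png

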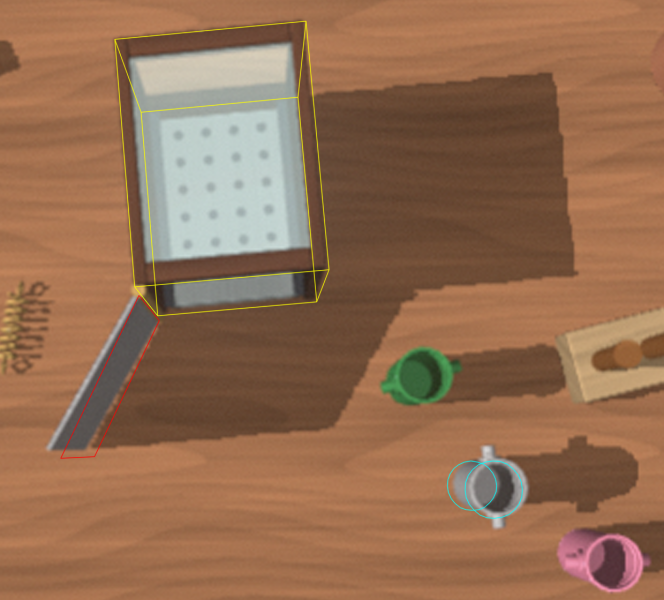

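View pics/ov1.png

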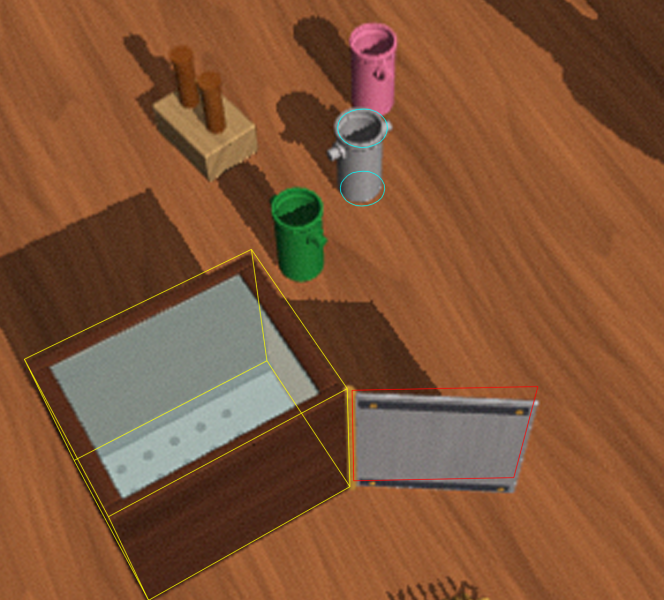

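```bash
cat >> fit.py <<'E'
from scipy.spatial.transform import Rotation as Ro
CUP=[.639,.05,.0657]
def tool(cx,cy,z,tilt,T=None,yaw=0,mm=.017):
    """pose (pos,R) with the fingertip centre at cupboard (cx,cy,z); tips lean into cupboard by tilt deg, yaw deg about world z; mm: tip offset ahead of TCP"""
    T=Tc(*CUP) if T is None else T
    R0=Ro.from_euler('z',np.degrees(np.arctan2(T[1,0],T[0,0]))+yaw,degrees=True).as_matrix()
    t=np.radians(tilt); z_=np.array([np.sin(t),0,-np.cos(t)]); y_=np.array([0,1.,0])
    R=R0@np.c_[np.cross(y_,z_),y_,z_]; tip=pts(T,[(cx,cy,z)])[0]
    return tip-mm*R[:,2],R
def plan(targets,g,start=None,step=.05,rot=9):
    """targets: list of (pos,R[,n]); prints rows"""
    if start is None: s=sense(); start=(np.array(s["tcp_pos"]),np.array(s["ee_rot"]))
    p,R=start; rows=[]
    R=Ro.from_matrix(R).as_matrix()
    for tg in targets:
        P,Q=tg[:2]; d=np.linalg.norm(P-p); w=np.degrees((Ro.from_matrix(R).inv()*Ro.from_matrix(Q)).magnitude())
        n=int(max(np.ceil(d/step),np.ceil(w/rot),1)) if len(tg)<3 else tg[2]
        for k in range(n):
            f=1/(n-k); sh=np.round(R.T@(P-p)*f*1000,1)
            rv=np.round((Ro.from_matrix(R).inv()*Ro.from_matrix(Q)).as_rotvec()*f,3)
            rows.append([g,*map(float,sh+0.),*map(float,rv+0.)]); p=p+R@sh/1000; R=R@Ro.from_rotvec(rv).as_matrix()
    print(len(rows)); 
    for i in range(0,len(rows),12): print(json.dumps(rows[i:i+12]))
    return p,R
E
python3 - <<'E'
from fit import *
top=capture("top"); sc=capture("scene")
def c0(x,y): return (210+x*310/664,60+y*280/600)
def c1(x,y): return (160+x*310/664,70+y*280/600)
tt=[c0(137,285),c0(327,269),c0(306,22),c0(115,39)]; ss=[c1(349,388),c1(250,251),c1(25,360),c1(349,488)]
def res(v):
    B=pts(Tc(*v),BOX); return np.r_[(proj(top,B[[4,5,6,7]])-tt).ravel(),(proj(sc,B[[4,5,6,0]])-ss).ravel()]
v=least_squares(res,[.64,.05,.06],loss="soft_l1").x; print("cup",v.round(4),np.round(res(v),1)); T=Tc(*v); I=np.linalg.inv(T)
for nm,p,c,z in (("topz184",top,c0(48,450),.184),("top z4",top,c0(93,450),.004),("sc184",sc,c1(538,402),.184),("sc4",sc,c1(513,492),.004)):
    l=pts(I,atz(p,[c],z))[0]; d=l-[-.004,.078,z]; print(nm,l.round(3),"len",np.linalg.norm(d).round(3),"ang",np.arctan2(-d[0],-d[1]).round(3))
print("tray front edge (cup frame)",pts(I,atz(top,[c0(173,307),c0(235,302),c0(297,297)],.02)).round(4), "if z=0",pts(I,atz(top,[c0(235,302)],.0)).round(4))
P=atz(top,[c0(487,450),c0(499,525)],.078);print("pins top",P.round(3),np.degrees(np.arctan2(*(P[0]-P[1])[[1,0]])))
P=atz(sc,[c1(387,127),c1(335,153)],.078);print("pins sc",P.round(3),np.degrees(np.arctan2(*(P[0]-P[1])[[1,0]])))
print("bucket",atz(top,[c0(497,488)],.1).round(4),atz(sc,[c1(361,127)],.1).round(4))
E
```

```text
cup [0.6386 0.0506 0.0633] [-1.9  0.5  0.   0.1 -0.6 -0.5 -0.5 -0.2 -1.   0.   0.6 -1.3 -0.5 -1.
  0.1 -0.9]
topz184 [-0.13   0.164  0.184] len 0.153 ang 2.169
top z4 [-0.131  0.155  0.004] len 0.148 ang 2.112
sc184 [-0.129  0.168  0.184] len 0.154 ang 2.192
sc4 [-0.128  0.168  0.004] len 0.153 ang 2.196
tray front edge (cup frame) [[ 0.0039  0.0615  0.02  ]
 [ 0.0036 -0.0005  0.02  ]
 [ 0.0033 -0.0624  0.02  ]] if z=0 [[ 0.0064 -0.0003  0.    ]]
pins top [[ 0.491 -0.182  0.078]
 [ 0.422 -0.191  0.078]] 7.207755692158827
pins sc [[ 0.423 -0.185  0.078]
 [ 0.488 -0.18   0.078]] -174.87441410522854
bucket [[ 0.4566 -0.1851  0.1   ]] [[ 0.4567 -0.1812  0.1   ]]
```

```bash
sed -i 's/^CUP=.*/CUP=[.6386,.0506,.0633]/' fit.py; python3 - <<'E'
from fit import *
a=tool(-.10,-.022,.16,0); b=tool(-.08,-.022,.12,52)
plan([a,b],0)
print(a[0],b[0])
E
```

```text
20
[[0, -36.6, 32.3, 4.5, 0.0, 0.0, 0.022], [0, -35.9, 33.1, 4.5, 0.0, 0.0, 0.022], [0, -35.1, 33.9, 4.5, 0.0, 0.0, 0.022], [0, -34.4, 34.7, 4.5, 0.0, 0.0, 0.021], [0, -33.7, 35.4, 4.5, 0.0, 0.0, 0.022], [0, -32.9, 36.1, 4.5, 0.0, 0.0, 0.021], [0, -32.1, 36.8, 4.4, 0.0, 0.0, 0.022], [0, -31.3, 37.5, 4.5, 0.0, 0.0, 0.021], [0, -30.5, 38.2, 4.4, 0.0, 0.0, 0.022], [0, -29.6, 38.8, 4.5, 0.0, 0.0, 0.021], [0, -28.8, 39.4, 4.4, 0.0, 0.0, 0.022], [0, -27.9, 40.1, 4.5, 0.0, 0.0, 0.021]]
[[0, -27.1, 40.6, 4.4, 0.0, 0.0, 0.022], [0, -26.2, 41.2, 4.5, 0.0, 0.0, 0.021], [0, -1.1, 0.0, 7.7, 0.0, -0.151, 0.0], [0, 0.1, 0.0, 7.8, 0.0, -0.151, 0.0], [0, 1.3, 0.0, 7.7, 0.0, -0.151, 0.0], [0, 2.4, 0.0, 7.5, 0.0, -0.152, 0.0], [0, 3.5, 0.0, 7.0, 0.0, -0.151, 0.0], [0, 4.5, 0.0, 6.4, 0.0, -0.152, 0.0]]
[0.54019195 0.02231829 0.177     ] [0.54678254 0.02273603 0.13046625]
```

apply_moves(steps=[[[0, -36.6, 32.3, 4.5, 0, 0, 0.022], [0, -35.9, 33.1, 4.5, 0, 0, 0.022], [0, -35.1, 33.9, 4.5, 0, 0, 0.022], [0, -34.4, 34.7, 4.5, 0, 0, 0.021], [0, -33.7, 35.4, 4.5, 0, 0, 0.022], [0, -32.9, 36.1, 4.5, 0, 0, 0.021], [0, -32.1, 36.8, 4.4, 0, 0, 0.022], [0, -31.3, 37.5, 4.5, 0, 0, 0.021], [0, -30.5, 38.2, 4.4, 0, 0, 0.022], [0, -29.6, 38.8, 4.5, 0, 0, 0.021], [0, -28.8, 39.4, 4.4, 0, 0, 0.022], [0, -27.9, 40.1, 4.5, 0, 0, 0.021]]])

```text
time_s: 2.5
tcp_pos: [0.4957, -0.0626, 0.1861]
ee_rot: [[-0.994, -0.106, 0.001], [-0.106, 0.994, 0.0], [-0.001, -0.0, -1.0]]
wrist_force: [1.3, -0.2, 0.2]
gripper_width: 0.006
```

apply_moves(steps=[[[0, -27.1, 40.6, 4.4, 0, 0, 0.022], [0, -26.2, 41.2, 4.5, 0, 0, 0.021], [0, -1.1, 0, 7.7, 0, -0.151, 0], [0, 0.1, 0, 7.8, 0, -0.151, 0], [0, 1.3, 0, 7.7, 0, -0.151, 0], [0, 2.4, 0, 7.5, 0, -0.152, 0], [0, 3.5, 0, 7.0, 0, -0.151, 0], [0, 4.5, 0, 6.4, 0, -0.152, 0]]])

```text
time_s: 3.5
tcp_pos: [0.5742, -0.0237, 0.2156]
ee_rot: [[-0.848, -0.051, 0.527], [-0.131, 0.985, -0.116], [-0.513, -0.167, -0.842]]
wrist_force: [1.6, -0.6, 1.5]
gripper_width: 0.009
```

```bash
cat > st.py <<'E'
from fit import *
s=sense(); p=np.array(s["tcp_pos"]); R=np.array(s["ee_rot"]); I=np.linalg.inv(Tc(*CUP)); tip=p+.017*R[:,2]
print("t",s["time_s"],"j",np.round(s["joints"],1),"tcp",p,"tipcup",pts(I,tip)[0].round(4),"tilt",round(np.degrees(np.arccos(-R[2,2])),1),"F",np.round(s["wrist_force"],1),"M",np.round(s["moment"],2),"w",round(s["gripper_width"],2))
E
python3 st.py
```

```text
t 3.5 j [   7.     5.7  -50.3   74.9  -10.7 -163.1] tcp [ 0.57421928 -0.02366596  0.21559002] tipcup [-0.0601 -0.0726  0.2013] tilt 32.7 F [ 1.6 -0.6  1.5] M [0.13 0.9  0.01] w 0.01
```

```bash
cat > kin.py <<'E'
import numpy as np, itertools
from scipy.spatial.transform import Rotation as Ro
S=[([-54.225,22.092,.38,-.029,-68.411,-14.816],[.223,-.583,.238],[[-0.934,-0.358,-0.001],[-0.358,0.934,0.002],[0,0.002,-1.0]]),
([7.,5.7,-50.3,74.9,-10.7,-163.1],[.57421928,-.02366596,.21559002],[[-0.848,-0.051,0.527],[-0.131,0.985,-0.116],[-0.513,-0.167,-0.842]])]
def e(a,q): return Ro.from_euler(a,q,degrees=True)
if __name__=="__main__":
  out=[]
  for s in itertools.product((1,-1),repeat=6):
   for a4 in 'xyz':
    for off in (0,90,-90,180):
     Rs=[]
     for q,p,R in S:
      q=np.array(q)*s
      F=e('z',q[0])*e('y',q[1]+q[2]+off)*e(a4,q[3])*e('y',q[4])*e('x' if a4!='y' else 'z',q[5])
      Rs.append(F.inv()*Ro.from_matrix(R))
     out.append((np.degrees((Rs[0].inv()*Rs[1]).magnitude()),s,a4,off))
  out.sort(key=lambda o:o[0]); print(*out[:8],sep="\n")
E
python3 kin.py; python3 st.py
```

```text
(np.float64(0.03153629496130873), (1, 1, -1, 1, -1, 1), 'x', 180)
(np.float64(0.03153629496132582), (1, 1, -1, -1, -1, -1), 'x', 0)
(np.float64(29.9415188018634), (-1, 1, -1, 1, -1, 1), 'x', 0)
(np.float64(29.94151880186341), (-1, 1, -1, -1, -1, -1), 'x', 180)
(np.float64(36.90096874722032), (1, 1, -1, -1, 1, -1), 'z', 90)
(np.float64(36.900968747220325), (1, 1, -1, 1, 1, 1), 'z', -90)
(np.float64(38.25098575548169), (-1, -1, -1, 1, -1, 1), 'x', 0)
(np.float64(38.2509857554817), (-1, -1, -1, -1, -1, -1), 'x', 180)
t 3.5 j [   7.     5.7  -50.3   74.9  -10.7 -163.1] tcp [ 0.57421928 -0.02366596  0.21559002] tipcup [-0.0601 -0.0726  0.2013] tilt 32.7 F [ 1.6 -0.6  1.5] M [0.13 0.9  0.01] w 0.01
```

apply_moves(steps=[[[0, 0, 0, -10, 0, 0.15, 0], [0, 0, 0, -10, 0, 0.15, 0], [0, 0, 10, -10, 0, 0.15, 0]]])

```text
time_s: 3.88
tcp_pos: [0.585, -0.0424, 0.248]
ee_rot: [[-0.951, 0.004, 0.309], [-0.065, 0.976, -0.21], [-0.302, -0.22, -0.928]]
wrist_force: [2.3, -3.5, 0.7]
gripper_width: 0.001
```

```bash
cat >> st.py <<'E'
open("samples.jsonl","a").write(json.dumps([list(map(float,s["joints"])),list(map(float,p)),R.tolist()])+"\n")
E
python3 st.py
```

```text
t 3.875 j [  18.9    9.9  -27.7   26.5  -41.9 -125.3] tcp [ 0.58500907 -0.04241955  0.24796636] tipcup [-0.0543 -0.0933  0.2322] tilt 21.9 F [ 2.3 -3.5  0.7] M [-0.06  0.31 -0.03] w 0.0
```

apply_moves(steps=[[[0, 0, 10, -20, 0, 0.1, 0], [0, 0, 10, -20, 0, 0, 0], [0, 0, 10, -20, 0.1, 0, 0], [0, 0, 0, 0, 0, 0, 0]]])

```text
time_s: 4.38
tcp_pos: [0.5723, 0.0017, 0.2988]
ee_rot: [[-0.975, 0.023, 0.22], [-0.048, 0.949, -0.312], [-0.216, -0.315, -0.924]]
wrist_force: [0.2, 0.4, 0.0]
gripper_width: 0.003
```

```bash
python3 st.py
```

```text
t 4.375 j [  26.4    9.8  -20.3   26.1  -59.  -129. ] tcp [0.57227691 0.00174184 0.29877698] tipcup [-0.0659 -0.0501  0.2831] tilt 22.4 F [0.2 0.4 0. ] M [ 0.64  0.47 -0.04] w 0.0
```

```bash
cat > kin2.py <<'E'
from kin import *; import json
from scipy.optimize import least_squares
def A(q):
    R1=e('z',q[0]).as_matrix();R2=R1@e('y',q[1]).as_matrix();R3=R1@e('y',q[1]-q[2]).as_matrix();R4=R3@e('x',-q[3]).as_matrix();R5=R4@e('y',-q[4]).as_matrix()
    M=np.c_[R1,R2[:,2],R3[:,0],R3[:,2],R5[:,0],R5[:,2]]
    return M,R5@e('x',-q[5]).as_matrix()
Z=S[:1]+S[1:]+[json.loads(l) for l in open("samples.jsonl")]
M=np.vstack([A(np.array(q))[0] for q,_,_ in Z]); y=np.hstack([p for _,p,_ in Z])
x,res,rk,sv=np.linalg.lstsq(M,y,rcond=None)
C=(Ro.from_matrix(A(np.array(Z[-1][0]))[1]).inv()*Ro.from_matrix(Z[-1][2])).as_matrix()
NAMES="a1 b h L2 L4 a3 d e".split()
if __name__=="__main__":
    print(dict(zip(NAMES,x.round(4))),"max err",np.abs(M@x-y).max(),sv.round(3)); print(C.round(3))
E
python3 kin2.py
```

```text
{'a1': np.float64(0.0409), 'b': np.float64(-0.1568), 'h': np.float64(-0.2257), 'L2': np.float64(0.6962), 'L4': np.float64(0.1088), 'a3': np.float64(0.2158), 'd': np.float64(0.3367), 'e': np.float64(0.119)} max err 0.02112939560072369 [3.888 3.344 2.144 0.854 0.482 0.336 0.168 0.06 ]
[[ 0. -0.  1.]
 [-1. -0.  0.]
 [ 0. -1. -0.]]
```

```bash
python3 - <<'E'
from kin2 import *
def cols(q):
    R1=e('z',q[0]).as_matrix();R2=R1@e('y',q[1]).as_matrix();R3=R1@e('y',q[1]-q[2]).as_matrix();R4=R3@e('x',-q[3]).as_matrix();R5=R4@e('y',-q[4]).as_matrix()
    return dict(a1=R1[:,0],b=R1[:,1],h=R1[:,2],L2x=R2[:,0],L2=R2[:,2],L4=R3[:,0],a3=R3[:,2],y4=R4[:,1],z4=R4[:,2],d=R5[:,0],e5=R5[:,2])
import itertools
base=["h","L2","L4","d"]
for n in (0,1,2,3):
  for ex in itertools.combinations(["a1","b","a3","y4","z4","e5","L2x"],n):
    k=base+list(ex)
    M=np.vstack([np.c_[tuple(cols(np.array(q))[c] for c in k)] for q,_,_ in Z]); x=np.linalg.lstsq(M,y,rcond=None)[0]; er=np.abs(M@x-y).max()
    if er<.012: print(er.round(4),dict(zip(k,x.round(3))))
E
```

```text
0.0003 {'h': np.float64(0.16), 'L2': np.float64(0.565), 'L4': np.float64(0.422), 'd': np.float64(0.289), 'y4': np.float64(-0.16)}
0.0002 {'h': np.float64(0.16), 'L2': np.float64(0.565), 'L4': np.float64(0.421), 'd': np.float64(0.289), 'a1': np.float64(0.0), 'y4': np.float64(-0.16)}
0.0002 {'h': np.float64(0.16), 'L2': np.float64(0.565), 'L4': np.float64(0.422), 'd': np.float64(0.289), 'b': np.float64(0.0), 'y4': np.float64(-0.16)}
0.0003 {'h': np.float64(0.16), 'L2': np.float64(0.565), 'L4': np.float64(0.422), 'd': np.float64(0.289), 'a3': np.float64(0.0), 'y4': np.float64(-0.16)}
0.0002 {'h': np.float64(0.16), 'L2': np.float64(0.565), 'L4': np.float64(0.422), 'd': np.float64(0.289), 'y4': np.float64(-0.16), 'z4': np.float64(0.0)}
0.0002 {'h': np.float64(0.16), 'L2': np.float64(0.565), 'L4': np.float64(0.422), 'd': np.float64(0.289), 'y4': np.float64(-0.16), 'e5': np.float64(0.0)}
0.0002 {'h': np.float64(0.16), 'L2': np.float64(0.564), 'L4': np.float64(0.421), 'd': np.float64(0.289), 'y4': np.float64(-0.16), 'L2x': np.float64(0.0)}
0.0002 {'h': np.float64(0.16), 'L2': np.float64(0.56
[... 1916 characters left out ...]
.float64(0.162), 'L2': np.float64(0.563), 'L4': np.float64(0.422), 'd': np.float64(0.289), 'a3': np.float64(-0.001), 'y4': np.float64(-0.16), 'L2x': np.float64(0.001)}
0.0002 {'h': np.float64(0.161), 'L2': np.float64(0.564), 'L4': np.float64(0.422), 'd': np.float64(0.289), 'y4': np.float64(-0.16), 'z4': np.float64(-0.0), 'e5': np.float64(0.0)}
0.0002 {'h': np.float64(0.16), 'L2': np.float64(0.564), 'L4': np.float64(0.421), 'd': np.float64(0.289), 'y4': np.float64(-0.16), 'z4': np.float64(-0.0), 'L2x': np.float64(0.0)}
0.0002 {'h': np.float64(0.16), 'L2': np.float64(0.564), 'L4': np.float64(0.421), 'd': np.float64(0.289), 'y4': np.float64(-0.16), 'e5': np.float64(0.0), 'L2x': np.float64(0.0)}
```

```bash
cat > ik.py <<'E'
from fit import *
from scipy.spatial.transform import Rotation as Ro
LO=np.array([-179.8,-69.2,-61.2,-181.2,-171.1,-177.4]);HI=np.array([179.8,118.1,80.6,117.6,-9.2,177.4])
C=np.array([[0,0,1],[-1,0,0],[0,-1,0.]])
def e(a,q): return Ro.from_euler(a,q,degrees=True).as_matrix()
def fk(q):
    R1=e('z',q[0]);R2=R1@e('y',q[1]);R3=R1@e('y',q[1]-q[2]);R4=R3@e('x',-q[3]);R5=R4@e('y',-q[4])
    w=R1[:,2]*.16+R2[:,2]*.565+R3[:,0]*.4215+R4[:,1]*-.16
    return w+R5[:,0]*.289,R5@e('x',-q[5])@C,w
def ik(P,R,q0):
    def f(q):
        p,Q,_=fk(q); return np.r_[(p-P)*10,Ro.from_matrix(Q.T@R).as_rotvec()]
    s=least_squares(f,np.clip(q0,LO+.1,HI-.1),bounds=(LO,HI),x_scale=30); return s.x,np.abs(s.fun).max()
def sols(P,R,n=40,seed=0):
    g=np.random.default_rng(seed); out=[]
    for _ in range(n):
        q0=g.uniform(LO,HI); q0[0]=g.uniform(-60,60); q,er=ik(P,R,q0)
        if er<2e-3 and not any(np.abs(q-o).max()<2 for o in out): out.append(q)
    return out
E
python3 - <<'E'
from ik import *
Rx=np.diag([-1.,-1,1])
for nm,a in (("P0 t52",(.022,-.022,.028,52)),("P1 t52",(-.095,-.022,.028,52)),("P0 t46",(.022,-.022,.028,46)),("push t40 out",(-.12,-.01,.009,40)),("push t40 in",(.003,-.01,.009,40)),("vert",(-.07,0,.066,0))):
    P,R=tool(*a)
    for fl in (0,1):
        for q in sols(P,R@Rx if fl else R): print(nm,"flip" if fl else "",q.round(0), "wrist z",fk(q)[2].round(2))
E
```

```text
P0 t52  [ -17.   33.  -33. -147.  -30.   73.] wrist z [0.42 0.01 0.22]
P0 t52 flip [ -17.   33.  -33. -147.  -30. -107.] wrist z [0.42 0.01 0.22]
P1 t52  [ -25.   31.  -50. -147.  -44.   83.] wrist z [0.3  0.01 0.22]
P1 t52 flip [ -25.   31.  -50. -147.  -44.  -97.] wrist z [0.3  0.01 0.22]
P0 t46  [ -10.   29.  -23. -126.  -12.   47.] wrist z [0.44 0.02 0.24]
P0 t46 flip [ -10.   29.  -23. -126.  -12. -133.] wrist z [0.44 0.02 0.24]
push t40 out  [ -17.   25.  -42. -137.  -20.   65.] wrist z [0.32 0.02 0.24]
push t40 out flip [ -17.   25.  -42. -137.  -20. -115.] wrist z [0.32 0.02 0.24]
vert  [  21.   26.  -19.   -0.  -45. -107.] wrist z [0.57 0.05 0.37]
vert flip [ 21.  26. -19.   0. -45.  73.] wrist z [0.57 0.05 0.37]
```

```bash
cat >> ik.py <<'E'
def jpath(q0,q1,g,maxd=10.,start=None,show=True):
    """joint-linear path -> tool-frame rows; returns end commanded pose"""
    n=int(np.ceil(np.abs(q1-q0).max()/maxd)); I=np.linalg.inv(Tc(*CUP)); rows=[]
    p,R,_=fk(q0)
    if start is not None: p,R=start
    for k in range(1,n+1):
        q=q0+(q1-q0)*k/n; P,Q,w=fk(q)
        sh=np.round(R.T@(P-p)*1000,1); rv=np.round((Ro.from_matrix(R).inv()*Ro.from_matrix(Q)).as_rotvec(),3)
        rows.append([g,*map(float,sh+0.),*map(float,rv+0.)]); p=p+R@sh/1000; R=Ro.from_matrix(R@Ro.from_rotvec(rv).as_matrix()).as_matrix()
        if show:
            B=np.array([P+Q@np.array([x,y,z]) for x in (-.0375,.0375) for y in (-.095,.095) for z in (-.053,-.15)]); b=pts(I,B)
            print(k,q.round(0),"tipcup",pts(I,P+.017*Q[:,2])[0].round(3),"body x<%.3f y %.3f..%.3f z>%.3f"%(b[:,0].max(),b[:,1].min(),b[:,1].max(),b[:,2].min()),"mv",np.abs(sh).max(),round(np.degrees(np.linalg.norm(rv)),1))
    print(len(rows))
    for i in range(0,len(rows),12): print(json.dumps(rows[i:i+12]))
    return p,R
E
python3 - <<'E'
from ik import *
Rx=np.diag([-1.,-1,1])
q0=np.array(sense()["joints"])
P,R=tool(-.11,-.022,.15,52); q1,er=ik(P,R@Rx,np.array([-17,33,-33,-147,-30,-107.])); print(q0.round(1),q1.round(1),er)
qm=np.array([0,5,-10,-60,-60,-120.])
jpath(q0,q1,0,10)
E
```

```text
[  26.4    9.8  -20.3   26.1  -59.  -129. ] [  -7.5    5.9  -34.  -105.7   -9.2 -157.4] 0.01979056953153773
1 [  24.   10.  -21.   17.  -55. -131.] tipcup [-0.089 -0.046  0.244] body x<-0.044 y -0.131..0.084 z>0.290 mv 30.2 12.4
2 [  22.    9.  -22.    7.  -52. -133.] tipcup [-0.109 -0.037  0.212] body x<-0.051 y -0.135..0.074 z>0.275 mv 26.9 12.6
3 [  19.    9.  -23.   -2.  -48. -135.] tipcup [-0.126 -0.024  0.187] body x<-0.057 y -0.137..0.071 z>0.239 mv 23.0 12.8
4 [  17.    9.  -24.  -12.  -45. -137.] tipcup [-0.138 -0.01   0.167] body x<-0.062 y -0.135..0.071 z>0.209 mv 19.0 13.0
5 [  14.    8.  -25.  -21.  -41. -139.] tipcup [-0.145  0.005  0.154] body x<-0.067 y -0.125..0.067 z>0.181 mv 14.7 13.2
6 [  12.    8.  -26.  -30.  -38. -141.] tipcup [-0.148  0.017  0.145] body x<-0.073 y -0.108..0.058 z>0.159 mv 11.1 13.3
7 [   9.    8.  -27.  -40.  -34. -143.] tipcup [-0.146  0.027  0.141] body x<-0.080 y -0.086..0.045 z>0.142 mv 8.0 13.5
8 [   7.    8.  -28.  -49.  -31. -145.] tipcup [-0.141  0.033  0.139] body x<-0.088 y -0.081..0.048 z>0.132 mv 5.3 13.6
9 [   5.    7.  -29.  -59.
[... 620 characters left out ...]
 tipcup [-0.11  -0.022  0.15 ] body x<-0.143 y -0.117..0.073 z>0.162 mv 14.8 14.1
14
[[0, 30.0, 11.6, 30.2, -0.131, 0.062, 0.161], [0, 26.9, 7.3, 26.3, -0.126, 0.056, 0.171], [0, 23.0, 3.9, 22.4, -0.12, 0.049, 0.182], [0, 19.0, 1.8, 18.4, -0.116, 0.042, 0.191], [0, 14.7, 0.5, 14.7, -0.112, 0.035, 0.198], [0, 10.6, 0.2, 11.1, -0.109, 0.027, 0.204], [0, 6.8, 1.0, 8.0, -0.107, 0.021, 0.208], [0, 3.3, 2.4, 5.3, -0.105, 0.014, 0.213], [0, 0.7, 4.4, 3.0, -0.105, 0.008, 0.215], [0, -1.5, 6.7, 1.4, -0.104, 0.003, 0.218], [0, -2.7, 9.2, 0.0, -0.103, -0.002, 0.22], [0, -3.3, 11.4, -0.8, -0.103, -0.005, 0.222]]
[[0, -3.1, 13.4, -1.2, -0.101, -0.007, 0.222], [0, -2.3, 14.8, -1.4, -0.101, -0.011, 0.225]]
```

```bash
python3 - <<'E'
from ik import *
Rx=np.diag([-1.,-1,1])
q0=np.array(sense()["joints"])
for t,z,x in ((62,.12,-.11),(58,.09,-.08),(55,.06,-.04),(52,.045,.022)):
    P,R=tool(x,-.022,z,t); q,er=ik(P,R@Rx,np.array([-17,33,-33,-147,-30,-107.])); print(t,z,x,q.round(1),er.round(5))
    if t==62: q1=q
e1=jpath(q0,q1,0,8.2)
print("---")
def T(x,z,t): P,R=tool(x,-.022,z,t); return P,R@Rx
plan([T(-.05,.07,55),T(.022,.045,52)],0,start=e1,step=.03,rot=6)
E
```

```text
62 0.12 -0.11 [ -27.3   18.9  -51.4 -140.7  -45.8 -104. ] 0.0
58 0.09 -0.08 [ -23.9   22.8  -47.3 -143.4  -41.  -103.9] 0.0
55 0.06 -0.04 [ -20.6   27.4  -42.1 -146.   -37.  -103.8] 0.0
52 0.045 0.022 [ -15.8   30.1  -31.4 -143.9  -26.4 -110.9] 0.0
1 [  24.   10.  -22.   18.  -58. -128.] tipcup [-0.101 -0.06   0.24 ] body x<-0.057 y -0.139..0.076 z>0.280 mv 41.8 8.8
2 [  21.   11.  -23.   10.  -58. -127.] tipcup [-0.137 -0.064  0.201] body x<-0.080 y -0.153..0.061 z>0.255 mv 38.9 8.9
3 [  19.   11.  -25.    2.  -57. -125.] tipcup [-0.173 -0.06   0.167] body x<-0.100 y -0.159..0.049 z>0.231 mv 35.9 8.9
4 [  16.   12.  -26.   -6.  -57. -124.] tipcup [-0.207 -0.051  0.139] body x<-0.118 y -0.164..0.046 z>0.202 mv 32.8 9.0
5 [  14.   12.  -28.  -14.  -56. -123.] tipcup [-0.237 -0.037  0.116] body x<-0.137 y -0.166..0.050 z>0.168 mv 29.9 9.0
6 [  11.   12.  -29.  -22.  -55. -122.] tipcup [-0.264 -0.018  0.097] body x<-0.155 y -0.161..0.056 z>0.139 mv 26.9 9.1
7 [   8.   13.  -31.  -30.  -55. -121.] tipcup [-0.284  0.004  0.084] body x<-0.173 y -0.149..0.063 z>0.115 mv 23.9 9.1
8 [   6.   
[... 2147 characters left out ...]
, -0.107, 0.034, 0.119], [0, 11.2, 11.2, 10.0, -0.109, 0.028, 0.12]]
[[0, 9.2, 14.2, 8.4, -0.112, 0.021, 0.119], [0, 7.4, 17.4, 7.0, -0.115, 0.015, 0.12], [0, 5.9, 20.7, 6.1, -0.118, 0.011, 0.119], [0, 4.6, 24.0, 5.3, -0.12, 0.005, 0.117], [0, 3.5, 27.3, 4.9, -0.123, 0.0, 0.117], [0, 2.6, 30.6, 4.7, -0.124, -0.003, 0.116], [0, 1.9, 33.7, 4.9, -0.127, -0.008, 0.115], [0, 1.5, 36.7, 5.3, -0.128, -0.011, 0.114], [0, 1.3, 39.4, 6.0, -0.129, -0.013, 0.112]]
---
6
[[0, -4.6, 0.0, 25.5, 0.0, -0.041, 0.0], [0, -3.6, 0.0, 25.7, 0.0, -0.041, 0.0], [0, -2.6, 0.1, 25.8, 0.0, -0.041, 0.0], [0, 7.3, 0.0, 24.4, 0.0, -0.017, 0.0], [0, 7.6, 0.0, 24.3, 0.0, -0.017, 0.0], [0, 8.1, 0.0, 24.2, 0.0, -0.018, 0.0]]
```

apply_moves(steps=[[[0, 41.8, -0.1, 36.7, -0.077, 0.105, 0.083], [0, 38.9, -1.3, 34.4, -0.08, 0.099, 0.089], [0, 35.9, -1.9, 32.1, -0.082, 0.093, 0.095], [0, 32.8, -2.3, 29.5, -0.085, 0.085, 0.101], [0, 29.9, -2.0, 26.9, -0.088, 0.077, 0.105], [0, 26.9, -1.3, 24.1, -0.09, 0.071, 0.109], [0, 23.9, -0.1, 21.5, -0.094, 0.063, 0.112], [0, 21.1, 1.4, 18.8, -0.097, 0.055, 0.115], [0, 18.4, 3.4, 16.3, -0.1, 0.048, 0.117], [0, 15.8, 5.7, 14.0, -0.103, 0.041, 0.118], [0, 13.4, 8.3, 11.9, -0.107, 0.034, 0.119], [0, 11.2, 11.2, 10.0, -0.109, 0.028, 0.12]]])

```text
time_s: 5.88
tcp_pos: [0.3351, 0.1291, 0.0863]
ee_rot: [[-0.215, 0.953, 0.213], [0.697, -0.003, 0.717], [0.684, 0.303, -0.663]]
wrist_force: [-0.4, 0.1, -0.1]
gripper_width: 0.003
```

```bash
python3 st.py
```

```text
t 5.875 j [  -4.7   15.1  -38.2  -69.6  -51.4 -114.5] tcp [0.33510632 0.12913474 0.08633041] tipcup [-0.2935  0.1095  0.0751] tilt 48.5 F [-0.4  0.1 -0.1] M [-1.65  0.47  0.09] w 0.0
```

Following exactly. Continue.

apply_moves(steps=[[[0, 9.2, 14.2, 8.4, -0.112, 0.021, 0.119], [0, 7.4, 17.4, 7.0, -0.115, 0.015, 0.12], [0, 5.9, 20.7, 6.1, -0.118, 0.011, 0.119], [0, 4.6, 24.0, 5.3, -0.12, 0.005, 0.117], [0, 3.5, 27.3, 4.9, -0.123, 0.0, 0.117], [0, 2.6, 30.6, 4.7, -0.124, -0.003, 0.116], [0, 1.9, 33.7, 4.9, -0.127, -0.008, 0.115], [0, 1.5, 36.7, 5.3, -0.128, -0.011, 0.114], [0, 1.3, 39.4, 6.0, -0.129, -0.013, 0.112], [0, 0, 0, 0, 0, 0, 0]]])

```text
time_s: 7.12
tcp_pos: [0.5152, 0.0179, 0.127]
ee_rot: [[0.47, 0.057, 0.881], [0.027, -0.998, 0.05], [0.882, 0.0, -0.471]]
wrist_force: [-0.8, -0.3, -0.3]
gripper_width: 0.006
```

```bash
python3 st.py; python3 - <<'E'
from ik import *
Rx=np.diag([-1.,-1,1])
def T(x,z,t): P,R=tool(x,-.022,z,t); return P,R@Rx
e1=plan([T(-.05,.07,55),T(.022,.042,52)],0,step=.03,rot=6)
plan([T(.022,.0315,52)],0,start=e1,step=.01)
E
```

```text
t 7.125 j [ -27.7   19.   -51.6 -140.8  -46.  -103.7] tcp [0.51518614 0.01791189 0.12695915] tipcup [-0.1102 -0.0249  0.119 ] tilt 61.9 F [-0.8 -0.3 -0.3] M [-0.24  1.96  0.05] w 0.01
6
[[0, -4.3, -1.1, 25.4, 0.002, -0.04, -0.001], [0, -3.2, -1.0, 25.6, 0.002, -0.04, -0.001], [0, -2.2, -1.0, 25.7, 0.001, -0.041, -0.001], [0, 6.4, 0.0, 25.0, 0.0, -0.017, 0.0], [0, 6.9, 0.0, 24.9, 0.0, -0.017, 0.0], [0, 7.2, 0.0, 24.8, 0.0, -0.018, 0.0]]
2
[[0, -4.1, 0.0, 3.2, 0.0, 0.0, 0.0], [0, -4.1, 0.0, 3.3, 0.0, 0.0, 0.0]]
```

apply_moves(steps=[[[0, -4.3, -1.1, 25.4, 0.002, -0.04, -0.001], [0, -3.2, -1.0, 25.6, 0.002, -0.04, -0.001], [0, -2.2, -1.0, 25.7, 0.001, -0.041, -0.001], [0, 6.4, 0, 25.0, 0, -0.017, 0], [0, 6.9, 0, 24.9, 0, -0.017, 0], [0, 7.2, 0, 24.8, 0, -0.018, 0], [0, -4.1, 0, 3.2, 0, 0, 0], [0, -4.1, 0, 3.3, 0, 0, 0], [0, 0, 0, 0, 0, 0, 0]]])

```text
time_s: 8.25
tcp_pos: [0.6467, 0.0314, 0.0411]
ee_rot: [[0.616, 0.067, 0.785], [0.041, -0.998, 0.053], [0.787, -0.001, -0.617]]
wrist_force: [-0.4, 0.2, 0.1]
gripper_width: 0.005
```

```bash
python3 st.py; python3 - <<'E'
from fit import *
p=capture("scene"); q=capture("top")
a=cv2.resize(p["color"][180:330,160:440,::-1],None,fx=2,fy=2,interpolation=cv2.INTER_CUBIC); b=cv2.resize(q["color"][120:270,200:480,::-1],None,fx=2,fy=2,interpolation=cv2.INTER_CUBIC)
cv2.imwrite("pics/a.png",np.vstack([a,b]))
E
```

```text
t 8.25 j [ -16.3   32.   -32.9 -146.4  -29.3 -107.4] tcp [0.64670748 0.03143564 0.04109613] tipcup [ 0.0203 -0.0196  0.0306] tilt 51.9 F [-0.4  0.2  0.1] M [-0.21  1.73  0.04] w 0.01
```

View pics/a.png

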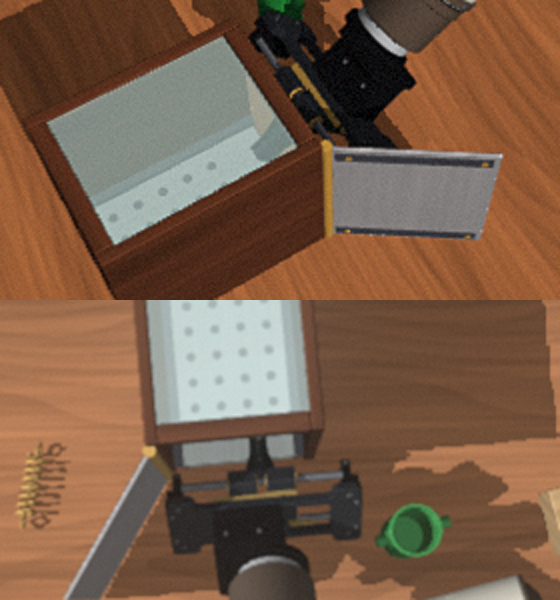

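The picture shows the closed fingers inside the opening at the middle. The body is in front of the roof, and the flap is clear to its left. Next I press down.

apply_moves(steps=[[[0, -1.6, 0, 1.2, 0, 0, 0], [0, -0.8, 0, 0.6, 0, 0, 0], [0, -0.8, 0, 0.6, 0, 0, 0], [0, 0, 0, 0, 0, 0, 0]]])

```text
time_s: 8.85
tcp_pos: [0.6484, 0.0313, 0.0387]
ee_rot: [[0.613, 0.066, 0.787], [0.041, -0.998, 0.052], [0.789, -0.0, -0.614]]
wrist_force: [-2.2, -0.5, 3.4]
gripper_width: 0.006
```

apply_moves(steps=[[[0, -0.8, 0, 0.6, 0, 0, 0], [0, 0, 0, 0, 0, 0, 0]]])

```text
time_s: 9.1
tcp_pos: [0.6485, 0.0313, 0.0383]
ee_rot: [[0.612, 0.067, 0.788], [0.041, -0.998, 0.053], [0.79, 0.0, -0.613]]
wrist_force: [-3.8, -0.5, 7.9]
gripper_width: 0.007
```

apply_moves(steps=[[[0, -1.2, 0, 0.9, 0, 0, 0], [0, 0, 0, 0, 0, 0, 0], [0, -1.8, 0, -2.4, 0, 0, 0], [0, -3.1, 0, -4.0, 0, 0, 0], [0, -4.9, 0, -6.3, 0, 0, 0], [0, -4.9, 0, -6.3, 0, 0, 0], [0, -4.9, 0, -6.3, 0, 0, 0]]])

```text
time_s: 9.98
tcp_pos: [0.6143, 0.0295, 0.0346]
ee_rot: [[0.617, 0.067, 0.784], [0.041, -0.998, 0.053], [0.786, -0.001, -0.618]]
wrist_force: [0.2, 0.4, 0.4]
gripper_width: 0.004
```

```bash
python3 st.py; cat > look.py <<'E'
import sys
from fit import *
q=capture("top"); T=Tc(*CUP); I=np.linalg.inv(T)
m=masks_of(q,"tray")
for k in m[:1]:
    px=np.argwhere(k["pixels"])[:,::-1].astype(float); c=pts(I,atz(q,px,.02)); print("tray mask",round(k["confidence"],2),"x pct1..99",np.percentile(c[:,0],[1,99]).round(4),"y",np.percentile(c[:,1],[1,99]).round(4))
E
python3 look.py
```

```text
t 9.975 j [ -18.4   32.1  -38.1 -148.   -34.1 -103.2] tcp [0.61434306 0.02949233 0.03459273] tipcup [-0.0122 -0.0195  0.0241] tilt 51.8 F [0.2 0.4 0.4] M [-0.21  1.68 -0.02] w 0.0
tray mask 0.85 x pct1..99 [0.0057 0.03  ] y [-0.0556  0.0594]
```

```bash
python3 - <<'E'
from ik import *
Rx=np.diag([-1.,-1,1])
def T(x,z,t): P,R=tool(x,-.020,z,t); return P,R@Rx
plan([T(-.012,.036,52),T(.025,.036,52),T(.0255,.0275,52,),T(.0255,.0255,52)],0,step=.015,rot=6)
E
```

```text
6
[[0, 9.4, 0.3, -7.1, -0.003, 0.003, 0.001], [0, 7.6, 0.0, 9.7, 0.0, 0.0, 0.0], [0, 7.6, 0.0, 9.7, 0.0, 0.0, 0.0], [0, 7.6, 0.0, 9.7, 0.0, 0.0, 0.0], [0, -6.4, 0.0, 5.7, 0.0, 0.0, 0.0], [0, -1.6, 0.0, 1.2, 0.0, 0.0, 0.0]]
```

apply_moves(steps=[[[0, 9.4, 0, -7.1, 0, 0, 0], [0, 7.6, 0, 9.7, 0, 0, 0], [0, 7.6, 0, 9.7, 0, 0, 0], [0, 7.6, 0, 9.7, 0, 0, 0], [0, -6.4, 0, 5.7, 0, 0, 0], [0, -1.6, 0, 1.2, 0, 0, 0], [0, -1.0, 0, 0.8, 0, 0, 0], [0, 0, 0, 0, 0, 0, 0]]])

```text
time_s: 11.08
tcp_pos: [0.6557, 0.0318, 0.0382]
ee_rot: [[0.608, 0.067, 0.791], [0.04, -0.998, 0.053], [0.793, -0.0, -0.609]]
wrist_force: [-0.7, 1.3, 8.0]
gripper_width: 0.009
```

apply_moves(steps=[[[0, -1.6, 0, 0, 0, 0, 0], [0, -1.6, 0, 0, 0, 0, 0], [0, 0, 0, 0, 0, 0, 0]]])

```text
time_s: 11.45
tcp_pos: [0.6555, 0.0317, 0.0379]
ee_rot: [[0.603, 0.067, 0.795], [0.04, -0.998, 0.054], [0.797, -0.0, -0.604]]
wrist_force: [0.5, 1.7, 12.3]
gripper_width: 0.006
```

apply_moves(steps=[[[0, -0.6, 0, -0.8, 0, 0, 0], [0, -0.9, 0, -1.2, 0, 0, 0], [0, -1.2, 0, -1.6, 0, 0, 0]]])

```text
time_s: 11.82
tcp_pos: [0.6523, 0.031, 0.0382]
ee_rot: [[0.602, 0.066, 0.796], [0.04, -0.998, 0.053], [0.798, 0.0, -0.603]]
wrist_force: [5.0, 1.8, 7.5]
gripper_width: 0.006
```

apply_moves(steps=[[[0, -1.6, 0, 1.2, 0, 0, 0], [0, -1.6, 0, 1.2, 0, 0, 0], [0, -1.9, 0, -1.9, 0, 0, 0], [0, -2.2, 0, -2.3, 0, 0, 0]]])

```text
time_s: 12.32
tcp_pos: [0.6502, 0.0302, 0.0377]
ee_rot: [[0.592, 0.066, 0.803], [0.04, -0.998, 0.052], [0.805, 0.001, -0.593]]
wrist_force: [7.2, 2.0, 14.5]
gripper_width: 0.005
```

```bash
python3 st.py; python3 look.py
```

```text
t 12.325 j [ -17.1   33.6  -34.3 -148.9  -33.6 -103.9] tcp [0.65018362 0.03021177 0.03774119] tipcup [ 0.024  -0.0211  0.0277] tilt 53.6 F [ 7.2  2.  14.5] M [ 0.48 -3.1   0.48] w 0.01
tray mask 0.58 x pct1..99 [0.0012 0.03  ] y [-0.061   0.0606]
```

apply_moves(steps=[[[0, -2.8, 0, -3.2, 0, 0, 0], [0, -3.8, 0, -4.7, 0, 0, 0], [0, -3.8, 0, -4.7, 0, 0, 0], [0, -3.8, 0, -4.7, 0, 0, 0]]])

```text
time_s: 12.92
tcp_pos: [0.629, 0.0278, 0.0376]
ee_rot: [[0.59, 0.064, 0.805], [0.04, -0.998, 0.051], [0.807, 0.002, -0.591]]
wrist_force: [9.0, 2.0, 16.2]
gripper_width: 0.003
```

apply_moves(steps=[[[0, -5.0, 0, -6.6, 0, 0, 0], [0, -5.9, 0, -8.0, 0, 0, 0], [0, -5.9, 0, -8.0, 0, 0, 0], [0, -5.9, 0, -8.0, 0, 0, 0]]])

```text
time_s: 13.42
tcp_pos: [0.5904, 0.0248, 0.0377]
ee_rot: [[0.59, 0.064, 0.805], [0.041, -0.998, 0.05], [0.806, 0.003, -0.592]]
wrist_force: [9.2, 1.6, 14.1]
gripper_width: 0.005
```

apply_moves(steps=[[[0, -5.9, 0, -8.0, 0, 0, 0], [0, -5.9, 0, -8.0, 0, 0, 0], [0, -5.9, 0, -8.0, 0, 0, 0], [0, -5.9, 0, -8.0, 0, 0, 0], [0, -3.0, 0, -4.0, 0, 0, 0], [0, 0, 0, 0, 0, 0, 0]]])

```text
time_s: 14.18
tcp_pos: [0.5443, 0.0216, 0.0376]
ee_rot: [[0.592, 0.064, 0.803], [0.041, -0.998, 0.049], [0.805, 0.004, -0.594]]
wrist_force: [4.5, -0.8, 19.1]
gripper_width: 0.005
```

```bash
python3 st.py; python3 look.py
```

```text
t 14.175 j [ -24.5   32.1  -49.3 -148.4  -46.1  -95.3] tcp [0.54434183 0.02162116 0.03756542] tipcup [-0.0822 -0.023   0.0275] tilt 53.6 F [ 4.5 -0.8 19.1] M [-0.01 -3.58 -0.16] w 0.01
tray mask 0.72 x pct1..99 [-0.102   0.0289] y [-0.0672  0.0631]
```

apply_moves(steps=[[[0, -3.5, 0, -4.8, 0, 0, 0], [0, -5.9, 0, -8.0, 0, 0, 0], [0, 0, 0, 0, 0, 0, 0], [0, 0, 0, 0, 0, 0, 0], [0, 8, 0, -6, 0, 0, 0], [0, 24, 0, -18, 0, 0, 0], [0, 32, 0, -24, 0, 0, 0], [0, 0, 0, 0, 0, 0, 0]]])

```text
time_s: 15.28
tcp_pos: [0.5236, 0.0244, 0.1103]
ee_rot: [[0.608, 0.072, 0.791], [0.045, -0.997, 0.056], [0.793, 0.002, -0.61]]
wrist_force: [-1.0, 0.1, 0.8]
gripper_width: 0.005
```

```bash
python3 st.py; python3 - <<'E'
from ik import *
q=capture("top"); save(q,"b.png",(200,120,340,240),2)
T=Tc(*CUP); I=np.linalg.inv(T)
for n in ("tray","bucket"):
  for k in masks_of(q,n): print(n,round(k["confidence"],2),k["box"])
q0=np.array(sense()["joints"])
# bucket grasp options
bk=np.array([.4565,-.183,0])
for yaw in (6.5,186.5):
    R=Ro.from_euler('z',yaw,degrees=True).as_matrix()@np.diag([-1.,1,-1])
    for P in sols(bk+[0,0,.063],R): print("grasp",yaw,P.round(1))
for cx in (-.07,):
  for yaw in (0,180,20,200):
    P,R=tool(cx,-.005,.066,0,yaw=yaw)
    for s in sols(P,R): print("place",yaw,s.round(1))
E
```

```text
t 15.275 j [ -19.5   15.1  -42.1 -131.6  -25.  -120.6] tcp [0.52355298 0.02443031 0.11034699] tipcup [-0.103  -0.0187  0.1   ] tilt 52.4 F [-1.   0.1  0.8] M [-0.22  1.78 -0.02] w 0.0
tray 0.6 [290.9, 187.7, 65.8, 72.9]
bucket 0.9 [420.1, 267.4, 34.8, 40.9]
bucket 0.67 [387.7, 222.8, 37.5, 30.6]
bucket 0.67 [468.4, 305.6, 47.5, 29.4]
grasp 6.5 [ -2.9  21.5 -30.8  -0.  -37.7 -80.6]
grasp 186.5 [ -2.9  21.5 -30.8  -0.  -37.7  99.4]
place 0 [  20.4   26.   -18.6   -0.   -45.4 -106.8]
place 180 [ 20.4  26.  -18.6   0.  -45.4  73.2]
place 20 [ 20.4  26.  -18.6  -0.  -45.4 -86.8]
place 200 [ 20.4  26.  -18.6   0.  -45.4  93.2]
```

View pics/b.png

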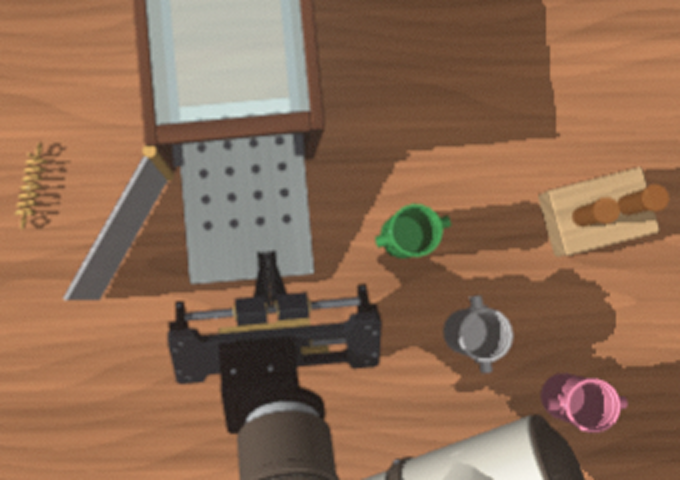

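Tray is well out (front edge at crop (190,283)–(313,273)). The grey bucket has not moved (crop (485,333)), and the tool sits above the tray front.

```bash
python3 - <<'E'
from ik import *
q=capture("top"); T=Tc(*CUP); I=np.linalg.inv(T)
print("tray front",pts(I,atz(q,[(200+x/2,120+y/2) for x,y in ((190,283),(313,273),(251,278))],.02)).round(4))
print("bucket rim", atz(q,[(200+485/2,120+334/2)],.1).round(4))
q0=np.array(sense()["joints"])
bk=np.array([.4565,-.183,0]); R=Ro.from_euler('z',6.5,degrees=True).as_matrix()@np.diag([-1.,1,-1])
q1,er=ik(bk+[0,0,.20],R,np.array([-2.9,21.5,-30.8,0,-37.7,-80.6])); print(q1.round(1),er)
qm=np.array([-12,5,-35,-66,-50,-100.]) # keep the cone wide mid-way, lifted
e1=jpath(q0,qm,1,8.5); e2=jpath(qm,q1,1,8.5,start=e1)
E
```

```text
tray front [[-0.1207  0.0624  0.02  ]
 [-0.121  -0.0683  0.02  ]
 [-0.1208 -0.0025  0.02  ]]
bucket rim [[ 0.458 -0.186  0.1  ]]
[ -2.9  11.1 -21.2   0.  -57.7 -80.6] 9.325873406851315e-14
1 [ -19.   14.  -41. -123.  -28. -118.] tipcup [-0.114 -0.     0.106] body x<-0.131 y -0.116..0.093 z>0.106 mv 16.4 12.6
2 [ -18.   13.  -41. -115.  -31. -115.] tipcup [-0.125  0.016  0.116] body x<-0.130 y -0.116..0.103 z>0.104 mv 15.6 12.5
3 [ -17.   12.  -40. -107.  -34. -113.] tipcup [-0.139  0.03   0.124] body x<-0.134 y -0.113..0.106 z>0.102 mv 14.8 12.4
4 [ -16.   10.  -39.  -99.  -38. -110.] tipcup [-0.157  0.041  0.13 ] body x<-0.144 y -0.108..0.102 z>0.100 mv 14.2 12.3
5 [ -15.    9.  -38.  -91.  -41. -108.] tipcup [-0.177  0.047  0.134] body x<-0.158 y -0.103..0.090 z>0.099 mv 15.2 12.2
6 [ -14.    8.  -37.  -82.  -44. -105.] tipcup [-0.2    0.049  0.137] body x<-0.167 y -0.097..0.071 z>0.100 mv 16.5 12.0
7 [ -13.    6.  -36.  -74.  -47. -103.] tipcup [-0.223  0.044  0.139] body x<-0.177 y -0.091..0.045 z>0.104 mv 18.0 12.0
8 [ -12.    5.  -35.  -66.  -50. -100.] tipcup [-0.246  0.034  0
[... 1036 characters left out ...]
] tipcup [-0.235 -0.155  0.145] body x<-0.181 y -0.292..-0.073 z>0.191 mv 24.7 10.8
7 [ -4.  10. -23.  -8. -57. -83.] tipcup [-0.218 -0.189  0.161] body x<-0.173 y -0.307..-0.100 z>0.219 mv 24.9 10.7
8 [ -3.  11. -21.   0. -58. -81.] tipcup [-0.197 -0.222  0.183] body x<-0.154 y -0.318..-0.125 z>0.253 mv 25.3 10.6
8
[[1, -19.7, -12.5, -12.8, 0.109, 0.005, -0.159], [1, -21.1, -13.1, -14.3, 0.11, 0.008, -0.158], [1, -22.2, -14.4, -15.9, 0.111, 0.008, -0.155], [1, -23.4, -15.8, -17.6, 0.111, 0.01, -0.154], [1, -24.2, -17.7, -19.3, 0.114, 0.012, -0.151], [1, -24.7, -20.1, -21.1, 0.115, 0.013, -0.148], [1, -24.9, -22.5, -22.8, 0.117, 0.016, -0.145], [1, -24.7, -25.3, -24.6, 0.119, 0.018, -0.141]]
```

```bash
python3 - <<'E'
from ik import *
q0=np.array(sense()["joints"])
bk=np.array([.457,-.184,0]); R=Ro.from_euler('z',6.5,degrees=True).as_matrix()@np.diag([-1.,1,-1])
q1,er=ik(bk+[0,0,.20],R,np.array([-2.9,21.5,-30.8,0,-37.7,-80.6]))
qm=np.array([-12,0,-35,-66,-50,-100.])
e1=jpath(q0,qm,0,6.7,show=False); e2=jpath(qm,q1,0,7.8,start=e1)
plan([(bk+[0,0,.063],R)],1,start=e2,step=.03)
E
```

```text
10
[[0, 7.2, -13.1, -12.3, 0.064, 0.049, -0.161], [0, 7.3, -12.2, -12.4, 0.063, 0.048, -0.16], [0, 7.1, -11.3, -12.6, 0.063, 0.045, -0.16], [0, 6.6, -10.6, -12.9, 0.062, 0.043, -0.159], [0, 6.0, -9.8, -13.3, 0.062, 0.041, -0.158], [0, 5.2, -9.3, -13.9, 0.063, 0.038, -0.157], [0, 4.2, -8.9, -14.6, 0.065, 0.035, -0.156], [0, 3.1, -9.0, -15.6, 0.066, 0.032, -0.153], [0, 2.0, -9.1, -16.7, 0.068, 0.029, -0.151], [0, 1.0, -9.6, -17.9, 0.071, 0.026, -0.148]]
1 [-11.   1. -33. -59. -51. -98.] tipcup [-0.253  0.012  0.161] body x<-0.197 y -0.138..0.028 z>0.136 mv 18.7 9.7
2 [-10.   2. -32. -51. -52. -96.] tipcup [-0.257 -0.013  0.152] body x<-0.197 y -0.171..0.018 z>0.138 mv 19.5 9.7
3 [ -9.   4. -30. -44. -53. -94.] tipcup [-0.258 -0.041  0.146] body x<-0.196 y -0.203..0.004 z>0.145 mv 20.2 9.6
4 [ -8.   5. -29. -37. -53. -91.] tipcup [-0.257 -0.07   0.144] body x<-0.194 y -0.232..-0.013 z>0.155 mv 20.9 9.6
5 [ -7.   6. -27. -29. -54. -89.] tipcup [-0.252 -0.101  0.144] body x<-0.191 y -0.257..-0.033 z>0.169 mv 21.4 9.6
6 [ -6.   7. -26. -22. -55. -87.] tipcup [-0.243 -0.132  0.149] body x<-
[... 302 characters left out ...]
81.] tipcup [-0.196 -0.223  0.183] body x<-0.154 y -0.319..-0.126 z>0.253 mv 23.6 9.5
9
[[0, -18.7, -13.4, -9.1, 0.102, 0.01, -0.134], [0, -19.5, -14.1, -10.0, 0.102, 0.012, -0.134], [0, -20.2, -14.9, -11.0, 0.102, 0.014, -0.133], [0, -20.9, -15.9, -12.0, 0.102, 0.016, -0.132], [0, -21.4, -17.1, -13.0, 0.103, 0.018, -0.131], [0, -21.8, -18.5, -14.0, 0.103, 0.02, -0.13], [0, -22.0, -20.1, -15.1, 0.103, 0.021, -0.129], [0, -22.2, -21.8, -16.2, 0.104, 0.025, -0.126], [0, -21.9, -23.6, -17.3, 0.105, 0.026, -0.125]]
5
[[1, 0.0, 0.0, 27.4, 0.0, 0.0, 0.0], [1, 0.0, 0.0, 27.4, 0.0, 0.0, 0.0], [1, 0.0, 0.0, 27.4, 0.0, 0.0, 0.0], [1, 0.0, 0.0, 27.4, 0.0, 0.0, 0.0], [1, -0.1, 0.0, 27.4, 0.0, 0.0, 0.0]]
```

apply_moves(steps=[[[0, 7.2, -13.1, -12.3, 0.064, 0.049, -0.161], [0, 7.3, -12.2, -12.4, 0.063, 0.048, -0.16], [0, 7.1, -11.3, -12.6, 0.063, 0.045, -0.16], [0, 6.6, -10.6, -12.9, 0.062, 0.043, -0.159], [0, 6.0, -9.8, -13.3, 0.062, 0.041, -0.158], [0, 5.2, -9.3, -13.9, 0.063, 0.038, -0.157], [0, 4.2, -8.9, -14.6, 0.065, 0.035, -0.156], [0, 3.1, -9.0, -15.6, 0.066, 0.032, -0.153], [0, 2.0, -9.1, -16.7, 0.068, 0.029, -0.151], [0, 1.0, -9.6, -17.9, 0.071, 0.026, -0.148]]])

```text
time_s: 16.73
tcp_pos: [0.3823, 0.0583, 0.1823]
ee_rot: [[-0.528, 0.699, 0.483], [0.774, 0.161, 0.613], [0.35, 0.697, -0.626]]
wrist_force: [-0.5, 0.2, 0.8]
gripper_width: 0.005
```

apply_moves(steps=[[[0, -18.7, -13.4, -9.1, 0.102, 0.01, -0.134], [0, -19.5, -14.1, -10.0, 0.102, 0.012, -0.134], [0, -20.2, -14.9, -11.0, 0.102, 0.014, -0.133], [0, -20.9, -15.9, -12.0, 0.102, 0.016, -0.132], [0, -21.4, -17.1, -13.0, 0.103, 0.018, -0.131], [0, -21.8, -18.5, -14.0, 0.103, 0.02, -0.13], [0.5, -22.0, -20.1, -15.1, 0.103, 0.021, -0.129], [1, -22.2, -21.8, -16.2, 0.104, 0.025, -0.126], [1, -21.9, -23.6, -17.3, 0.105, 0.026, -0.125], [1, 0, 0, 0, 0, 0, 0]]])

```text
time_s: 17.98
tcp_pos: [0.4585, -0.1845, 0.1995]
ee_rot: [[-0.994, -0.114, -0.002], [-0.114, 0.994, -0.001], [0.002, -0.001, -1.0]]
wrist_force: [-0.2, -0.1, -0.8]
gripper_width: 0.374
```

```bash
python3 st.py; python3 - <<'E'
from ik import *
bk=np.array([.457,-.184,0]); R=Ro.from_euler('z',6.5,degrees=True).as_matrix()@np.diag([-1.,1,-1])
plan([(bk+[0,0,.12],R),(bk+[0,0,.063],R)],1,step=.03)
q=capture("scene"); save(q,"c.png",(220,60,200,150),3)
E
```

```text
t 17.975 j [ -3.   11.4 -21.    0.1 -57.8 -80.5] tcp [ 0.45852271 -0.18445981  0.19948843] tipcup [-0.1946 -0.2232  0.1825] tilt 0.1 F [-0.2 -0.1 -0.8] M [ 0.04  0.04 -0.07] w 0.37
5
[[1, 0.4, 0.2, 26.5, 0.0, -0.001, 0.0], [1, 0.5, 0.2, 26.5, 0.0, 0.0, 0.0], [1, 0.5, 0.3, 26.5, -0.001, -0.001, 0.001], [1, 0.0, 0.0, 28.5, 0.0, 0.0, 0.0], [1, 0.0, 0.0, 28.5, 0.0, 0.0, 0.0]]
```

View pics/c.png

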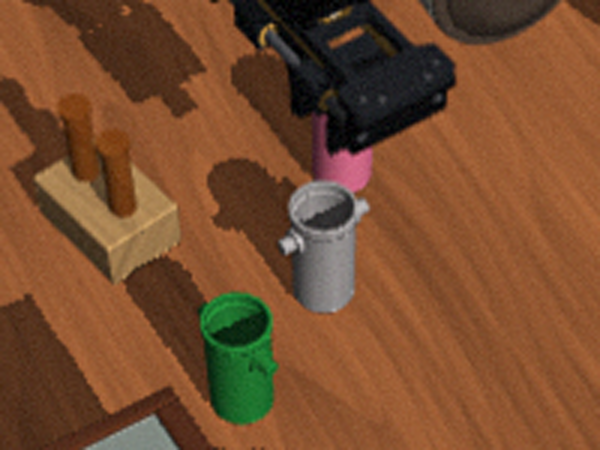

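The grey bucket stands free (rim near crop (322,205)) with the gripper above it. Next: open fully, descend, close.

apply_moves(steps=[[[1, 0, 0, 0, 0, 0, 0], [1, 0, 0, 0, 0, 0, 0], [1, 0.4, 0.2, 26.5, 0, 0, 0], [1, 0.5, 0.2, 26.5, 0, 0, 0], [1, 0.5, 0.3, 26.5, 0, 0, 0], [1, 0, 0, 28.5, 0, 0, 0], [1, 0, 0, 28.5, 0, 0, 0], [1, 0, 0, 0, 0, 0, 0]]])

```text
time_s: 19.02
tcp_pos: [0.4557, -0.1839, 0.0638]
ee_rot: [[-0.994, -0.113, -0.001], [-0.113, 0.994, -0.001], [0.001, -0.001, -1.0]]
wrist_force: [-0.6, -0.2, 0.6]
gripper_width: 1.0
```

apply_moves(steps=[[[0, 0, 0, 0, 0, 0, 0], [0, 0, 0, 0, 0, 0, 0], [0, 0, 0, 0, 0, 0, 0], [0, 0, 0, 0, 0, 0, 0], [0, 0, 0, 0, 0, 0, 0], [0, 0, 0, 0, 0, 0, 0]]])

```text
time_s: 19.77
tcp_pos: [0.4581, -0.1842, 0.0658]
ee_rot: [[-0.993, -0.114, 0.005], [-0.114, 0.994, -0.002], [-0.005, -0.002, -1.0]]
wrist_force: [-1.2, -2.0, 2.2]
gripper_width: 0.57
```

```bash
python3 - <<'E'
from ik import *
s=sense(); p=np.array(s["tcp_pos"]); R0=np.array(s["ee_rot"])
P,R=tool(-.075,-.008,.20,0,mm=0); print(P,fk(np.array(s["joints"]))[0])
e=plan([(p+[0,0,.03],R,3),(p+[0,0,.135],R),(P,R),(P+[0,0,-.09],R)],0,step=.035,rot=6)
E
```

```text
[0.56425627 0.03787169 0.2       ] [ 0.4579024  -0.18443178  0.06599662]
18
[[0, 0.0, 0.0, -10.0, -0.001, 0.002, 0.017], [0, 0.0, 0.0, -10.0, -0.001, 0.001, 0.017], [0, -0.1, 0.0, -10.0, 0.0, 0.002, 0.017], [0, 0.0, 0.0, -26.2, 0.0, 0.0, 0.0], [0, 0.0, 0.0, -26.3, 0.0, 0.0, 0.0], [0, 0.0, 0.0, -26.2, 0.0, 0.0, 0.0], [0, 0.1, -0.1, -26.3, 0.0, 0.0, 0.0], [0, -15.0, 26.9, 0.1, 0.0, 0.0, 0.0], [0, -15.0, 26.9, 0.1, 0.0, 0.0, 0.0], [0, -15.0, 26.9, 0.1, 0.0, 0.0, 0.0], [0, -15.0, 26.9, 0.1, 0.0, 0.0, 0.0], [0, -15.0, 26.9, 0.1, 0.0, 0.0, 0.0]]
[[0, -15.0, 26.8, 0.1, 0.0, 0.0, 0.0], [0, -15.0, 26.9, 0.0, 0.0, 0.0, 0.0], [0, -15.0, 26.8, 0.1, 0.0, 0.0, 0.0], [0, 0.0, 0.0, 30.0, 0.0, 0.0, 0.0], [0, 0.0, 0.0, 30.0, 0.0, 0.0, 0.0], [0, -0.1, 0.0, 30.0, 0.0, 0.0, 0.0]]
```

apply_moves(steps=[[[0, 0, 0, -10, 0, 0, 0.017], [0, 0, 0, -10, 0, 0, 0.017], [0, 0, 0, -10, 0, 0, 0.017], [0, 0, 0, -26.2, 0, 0, 0], [0, 0, 0, -26.3, 0, 0, 0], [0, 0, 0, -26.2, 0, 0, 0], [0, 0, 0, -26.3, 0, 0, 0], [0, -15, 26.9, 0, 0, 0, 0], [0, -15, 26.9, 0, 0, 0, 0], [0, -15, 26.9, 0, 0, 0, 0], [0, -15, 26.9, 0, 0, 0, 0], [0, -15, 26.9, 0, 0, 0, 0]]])

```text
time_s: 21.28
tcp_pos: [0.5235, -0.0439, 0.2008]
ee_rot: [[-0.998, -0.062, 0.004], [-0.062, 0.998, -0.001], [-0.004, -0.001, -1.0]]
wrist_force: [0.8, -0.3, -2.6]
gripper_width: 0.573
```

apply_moves(steps=[[[0, -15, 26.9, 0, 0, 0, 0], [0, -15, 26.9, 0, 0, 0, 0], [0, -15, 26.8, 0, 0, 0, 0], [0, 0, 0, 25, 0, 0, 0], [0, 0, 0, 25, 0, 0, 0], [0, 0, 0, 20, 0, 0, 0], [0, 0, 0, 10, 0, 0, 0], [0, 0, 0, 0, 0, 0, 0]]])

```text
time_s: 22.28
tcp_pos: [0.5634, 0.0381, 0.1202]
ee_rot: [[-0.998, -0.062, 0.003], [-0.062, 0.998, -0.002], [-0.003, -0.002, -1.0]]
wrist_force: [-0.2, 1.0, -2.8]
gripper_width: 0.57
```

```bash
python3 st.py; python3 - <<'E'
from fit import *
p=capture("scene"); q=capture("top")
a=cv2.resize(p["color"][150:320,220:440,::-1],None,fx=2,fy=2,interpolation=cv2.INTER_CUBIC); b=cv2.resize(q["color"][130:300,220:440,::-1],None,fx=2,fy=2,interpolation=cv2.INTER_CUBIC)
cv2.imwrite("pics/d.png",np.vstack([a,b])[:600])
E
```

```text
t 22.275 j [  20.4   22.7  -17.5    0.2  -49.7 -107. ] tcp [0.56343382 0.03813621 0.12021841] tipcup [-0.0758 -0.0077  0.1032] tilt 0.2 F [-0.2  1.  -2.8] M [-0.   -0.01 -0.05] w 0.57
```

View pics/d.png

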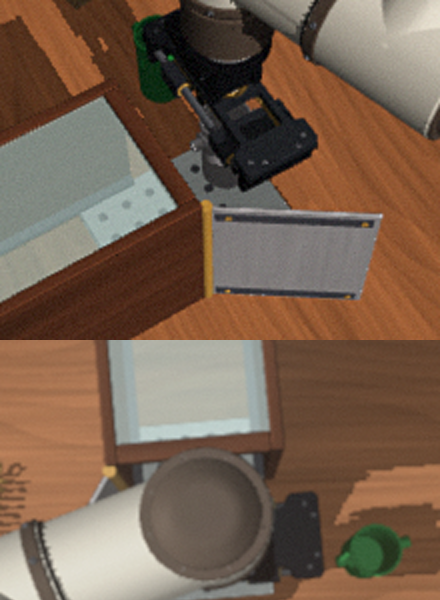

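The scene view shows the bucket held upright over the tray at crop (218,165), and the flap is untouched. Lowering gently.

apply_moves(steps=[[[0, 0, 0, 8, 0, 0, 0], [0, 0, 0, 8, 0, 0, 0], [0, 0, 0, 8, 0, 0, 0], [0, 0, 0, 4, 0, 0, 0], [0, 0, 0, 1.5, 0, 0, 0], [0, 0, 0, 1.5, 0, 0, 0], [0, 0, 0, 1, 0, 0, 0], [0, 0, 0, 0, 0, 0, 0]]])

```text
time_s: 23.38
tcp_pos: [0.5639, 0.0382, 0.0886]
ee_rot: [[-0.998, -0.063, 0.004], [-0.063, 0.998, -0.001], [-0.004, -0.002, -1.0]]
wrist_force: [0.0, 0.2, -2.8]
gripper_width: 0.574
```

apply_moves(steps=[[[0, 0, 0, 1, 0, 0, 0], [0, 0, 0, 0, 0, 0, 0]]])

```text
time_s: 23.62
tcp_pos: [0.5639, 0.0382, 0.0875]
ee_rot: [[-0.998, -0.063, 0.004], [-0.063, 0.998, -0.002], [-0.004, -0.002, -1.0]]
wrist_force: [0.0, -0.8, -3.4]
gripper_width: 0.572
```

apply_moves(steps=[[[0, 0, 0, 1, 0, 0, 0], [0, 0, 0, 0, 0, 0, 0]]])

```text
time_s: 23.88
tcp_pos: [0.5638, 0.0382, 0.0864]
ee_rot: [[-0.998, -0.063, 0.004], [-0.063, 0.998, -0.002], [-0.004, -0.002, -1.0]]
wrist_force: [-0.2, 0.6, -3.6]
gripper_width: 0.571
```

apply_moves(steps=[[[0, 0, 0, 1, 0, 0, 0], [0, 0, 0, 0, 0, 0, 0]]])

```text
time_s: 24.12
tcp_pos: [0.5641, 0.0382, 0.0859]
ee_rot: [[-0.998, -0.063, 0.005], [-0.063, 0.998, -0.002], [-0.004, -0.002, -1.0]]
wrist_force: [-0.7, -0.1, 0.5]
gripper_width: 0.566
```

apply_moves(steps=[[[0, 0, 0, 1, 0, 0, 0], [0, 0, 0, 0, 0, 0, 0]]])

```text
time_s: 24.38
tcp_pos: [0.5643, 0.0381, 0.0859]
ee_rot: [[-0.998, -0.063, 0.005], [-0.063, 0.998, -0.002], [-0.005, -0.002, -1.0]]
wrist_force: [-1.9, -0.9, 4.9]
gripper_width: 0.569
```

apply_moves(steps=[[[0, 0, 0, 0.8, 0, 0, 0], [0, 0, 0, 0, 0, 0, 0]]])

```text
time_s: 24.62
tcp_pos: [0.5645, 0.0381, 0.0858]
ee_rot: [[-0.998, -0.063, 0.006], [-0.063, 0.998, -0.002], [-0.006, -0.002, -1.0]]
wrist_force: [-3.7, -0.7, 8.6]
gripper_width: 0.569
```

apply_moves(steps=[[[0, 0, 0, -1.6, 0, 0, 0], [1, 0, 0, 0, 0, 0, 0], [1, 0, 0, 0, 0, 0, 0], [1, 0, 0, 0, 0, 0, 0], [1, 0, 0, 0, 0, 0, 0], [1, 0, 0, -10, 0, 0, 0], [1, 0, 0, -30, 0, 0, 0], [1, 0, 0, -40, 0, 0, 0], [0, 0, 0, -50, 0, 0, 0], [0, 0, 0, 0, 0, 0, 0]]])

```text
time_s: 25.88
tcp_pos: [0.566, 0.0389, 0.221]
ee_rot: [[-0.998, -0.063, 0.015], [-0.063, 0.998, 0.001], [-0.015, 0.0, -1.0]]
wrist_force: [0.5, -0.3, -0.6]
gripper_width: 0.854
```

```bash
python3 st.py; python3 - <<'E'
from ik import *
Rx=np.diag([-1.,-1,1])
q0=np.array(sense()["joints"])
for t in (46,48,50,52,55,58):
  for x in (-.15,-.005):
    P,R=tool(x,-.01,.0095,t); q,er=ik(P,R@Rx,np.array([-17,33,-33,-147,-30,-107.])); print(t,x,q.round(1),er.round(4))
E
```

```text
t 25.875 j [  20.4   16.8  -10.2    0.3  -62.2 -106.9] tcp [0.56598008 0.03894355 0.22098841] tipcup [-0.073 -0.007  0.204] tilt 0.9 F [ 0.5 -0.3 -0.6] M [-0.03 -0.03 -0.04] w 0.85
46 -0.15 [ -26.2   29.9  -54.8 -147.3  -41.5  -94. ] 0.0
46 -0.005 [ -14.6   31.4  -32.7 -144.2  -22.6 -110.8] 0.0
48 -0.15 [ -27.6   32.4  -56.8 -148.4  -47.3  -90.5] 0.0
48 -0.005 [ -15.8   32.5  -35.2 -148.   -27.8 -105.7] 0.0
50 -0.15 [ -28.8   35.3  -58.6 -149.2  -53.3  -87.4] 0.0
50 -0.005 [ -16.7   33.6  -37.3 -150.5  -32.6 -102.1] 0.0
52 -0.15 [ -29.9   38.5  -60.2 -149.6  -59.4  -84.4] 0.0
52 -0.005 [ -17.4   34.9  -39.  -152.2  -37.3  -99.4] 0.0
55 -0.15 [ -31.6   42.4  -61.2 -148.2  -65.8  -81.8] 0.0137
55 -0.005 [ -18.3   36.9  -41.3 -154.   -44.1  -96.3] 0.0
58 -0.15 [ -33.2   45.8  -61.2 -145.7  -70.4  -80. ] 0.0378
58 -0.005 [ -19.1   39.1  -43.1 -155.1  -50.8  -93.9] 0.0
```

```bash
python3 - <<'E'
from ik import *
Rx=np.diag([-1.,-1,1])
q0=np.array(sense()["joints"])
P,R=tool(-.165,-.016,.05,52); q1,er=ik(P,R@Rx,np.array([-25,33,-50,-147,-45,-92.])); print(q1.round(1),er)
qa=np.array([14,4,-30,-10,-60,-106.]); qm=np.array([-8,4,-42,-75,-52,-106.])
s=sense()
e1=jpath(q0,qa,0,7.5,start=(np.array(s["tcp_pos"]),np.array(s["ee_rot"]))); e2=jpath(qa,qm,0,7.5,start=e1); e3=jpath(qm,q1,0,6.8,start=e2)
E
```

```text
[ -30.6   25.9  -57.7 -142.6  -46.9  -94.9] 3.608224830031759e-15
1 [  18.   13.  -17.   -3.  -61. -107.] tipcup [-0.137 -0.028  0.192] body x<-0.090 y -0.133..0.066 z>0.257 mv 64.0 4.9
2 [  16.    8.  -23.   -7.  -61. -106.] tipcup [-0.204 -0.045  0.178] body x<-0.145 y -0.158..0.048 z>0.237 mv 64.4 5.0
3 [  14.    4.  -30.  -10.  -60. -106.] tipcup [-0.272 -0.056  0.163] body x<-0.202 y -0.178..0.034 z>0.217 mv 64.3 4.9
3
[[0, 64.0, -22.1, 11.4, -0.042, 0.041, 0.061], [0, 64.4, -21.6, 14.6, -0.043, 0.039, 0.064], [0, 64.3, -21.8, 18.0, -0.042, 0.036, 0.066]]
1 [  12.    4.  -31.  -17.  -59. -106.] tipcup [-0.294 -0.038  0.146] body x<-0.214 y -0.177..0.044 z>0.188 mv 23.0 8.9
2 [   9.    4.  -33.  -24.  -58. -106.] tipcup [-0.313 -0.017  0.133] body x<-0.226 y -0.170..0.055 z>0.163 mv 20.6 8.9
3 [   7.    4.  -34.  -32.  -57. -106.] tipcup [-0.326  0.006  0.123] body x<-0.237 y -0.158..0.065 z>0.143 mv 18.4 9.1
4 [   4.    4.  -35.  -39.  -56. -106.] tipcup [-0.334  0.029  0.118] body x<-0.246 y -0.142..0.075 z>0.126 mv 16.0 9.1
5 [   2.    4.  -37.  -46.  -56. -106.] tipcup [-0.33
[... 1900 characters left out ...]
0
9 [ -28.   24.  -56. -136.  -47.  -96.] tipcup [-0.168  0.015  0.067] body x<-0.190 y -0.099..0.107 z>0.073 mv 27.1 9.0
10 [ -31.   26.  -58. -143.  -47.  -95.] tipcup [-0.165 -0.016  0.05 ] body x<-0.197 y -0.111..0.079 z>0.064 mv 29.3 9.1
10
[[0, -0.6, 6.3, 13.1, -0.075, -0.001, 0.127], [0, -2.9, 8.7, 11.8, -0.079, -0.009, 0.126], [0, -4.9, 11.5, 10.6, -0.081, -0.016, 0.126], [0, -6.9, 14.1, 9.8, -0.083, -0.022, 0.126], [0, -8.6, 16.8, 9.1, -0.086, -0.027, 0.124], [0, -10.1, 19.6, 8.8, -0.087, -0.034, 0.123], [0, -11.4, 22.2, 8.6, -0.09, -0.039, 0.122], [0, -12.6, 24.6, 8.8, -0.091, -0.045, 0.12], [0, -13.5, 27.1, 9.1, -0.093, -0.049, 0.117], [0, -14.5, 29.3, 9.5, -0.094, -0.053, 0.116]]
```

apply_moves(steps=[[[0, 32, -11.5, 5.2, -0.021, 0.02, 0.03], [0, 32, -10.6, 6.2, -0.021, 0.021, 0.031], [0, 32.2, -11.3, 6.8, -0.022, 0.02, 0.032], [0, 32.2, -10.3, 7.8, -0.021, 0.019, 0.032], [0, 32.2, -11.4, 8.4, -0.021, 0.018, 0.033], [0, 32.1, -10.4, 9.6, -0.021, 0.018, 0.033]]])

```text
time_s: 26.62
tcp_pos: [0.3666, -0.0221, 0.1775]
ee_rot: [[-0.985, 0.136, -0.108], [0.122, 0.984, 0.129], [0.124, 0.114, -0.986]]
wrist_force: [-0.4, -0.4, 0.3]
gripper_width: 0.174
```

apply_moves(steps=[[[0, 23.0, 9.7, 21.6, -0.106, 0.029, 0.111], [0, 20.6, 9.2, 19.5, -0.105, 0.024, 0.113], [0, 18.4, 9.3, 17.4, -0.106, 0.019, 0.116], [0, 16.0, 9.6, 15.4, -0.106, 0.014, 0.117], [0, 13.7, 10.2, 13.5, -0.106, 0.01, 0.119], [0, 11.6, 11.3, 11.8, -0.108, 0.005, 0.12], [0, 9.5, 12.5, 10.3, -0.108, 0.0, 0.12], [0, 7.5, 14.1, 8.8, -0.109, -0.003, 0.121], [0, 5.8, 15.9, 7.6, -0.111, -0.006, 0.12]]])

```text
time_s: 27.75
tcp_pos: [0.3195, 0.138, 0.1424]
ee_rot: [[-0.34, 0.86, 0.381], [0.701, -0.039, 0.712], [0.627, 0.51, -0.589]]
wrist_force: [0.8, -0.3, -0.8]
gripper_width: 0.006
```

apply_moves(steps=[[[0, -0.6, 6.3, 13.1, -0.075, -0.001, 0.127], [0, -2.9, 8.7, 11.8, -0.079, -0.009, 0.126], [0, -4.9, 11.5, 10.6, -0.081, -0.016, 0.126], [0, -6.9, 14.1, 9.8, -0.083, -0.022, 0.126], [0, -8.6, 16.8, 9.1, -0.086, -0.027, 0.124], [0, -10.1, 19.6, 8.8, -0.087, -0.034, 0.123], [0, -11.4, 22.2, 8.6, -0.09, -0.039, 0.122], [0, -12.6, 24.6, 8.8, -0.091, -0.045, 0.12], [0, -13.5, 27.1, 9.1, -0.093, -0.049, 0.117], [0, -14.5, 29.3, 9.5, -0.094, -0.053, 0.116], [0, 0, 0, 0, 0, 0, 0]]])

```text
time_s: 29.12
tcp_pos: [0.4558, 0.0255, 0.0568]
ee_rot: [[0.624, 0.062, 0.779], [0.04, -0.998, 0.048], [0.781, 0.001, -0.625]]
wrist_force: [-0.1, 0.5, 0.1]
gripper_width: 0.005
```

```bash
python3 st.py; python3 - <<'E'
from ik import *
Rx=np.diag([-1.,-1,1])
q=capture("top"); save(q,"e.png",(210,120,280,190),2.5); T=Tc(*CUP); I=np.linalg.inv(T)
for k in masks_of(q,"bucket"):
    l,t,w,h=k["box"]; print(round(k["confidence"],2),k["box"])
def Tt(x,z,t): P,R=tool(x,-.016,z,t); return P,R@Rx
e=plan([Tt(-.150,.0105,48)],0,step=.02,rot=4)
e=plan([Tt(-.130,.0105,48)],0,start=e,step=.006,rot=4)
E
```

```text
t 29.125 j [ -30.9   26.5  -58.8 -143.3  -47.5  -93.5] tcp [0.45584374 0.0254759  0.05681118] tipcup [-0.1707 -0.0135  0.0462] tilt 51.3 F [-0.1  0.5  0.1] M [-0.17  1.79  0.09] w 0.01
0.91 [386.6, 222.1, 37.8, 28.7]
0.72 [473.2, 306.5, 40.6, 27.1]
0.55 [313.9, 215.1, 26.3, 38.5]
3
[[0, -4.8, 1.2, 13.0, 0.0, -0.02, 0.001], [0, -4.6, 1.1, 13.1, 0.0, -0.02, 0.001], [0, -4.3, 1.2, 13.3, 0.0, -0.02, 0.001]]
4
[[0, 3.3, 0.0, 3.7, 0.0, 0.0, 0.0], [0, 3.3, 0.0, 3.7, 0.0, 0.0, 0.0], [0, 3.4, 0.0, 3.7, 0.0, 0.0, 0.0], [0, 3.3, 0.0, 3.7, 0.0, 0.0, 0.0]]
```

View pics/e.png

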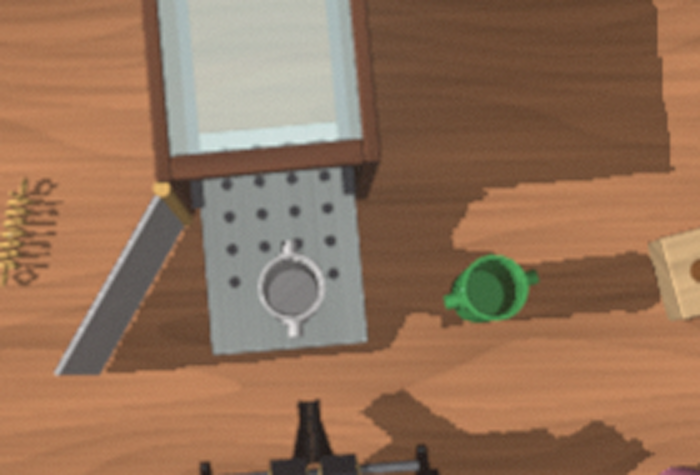

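The bucket stands upright on the tray at crop (291,288), centred in width. The tips are in front of the tray's front edge. I lower them and start pushing.

apply_moves(steps=[[[0, -4.8, 1.2, 13.0, 0, -0.02, 0.001], [0, -4.6, 1.1, 13.1, 0, -0.02, 0.001], [0, -4.3, 1.2, 13.3, 0, -0.02, 0.001], [0, 3.3, 0, 3.7, 0, 0, 0], [0, 3.3, 0, 3.7, 0, 0, 0], [0, 3.3, 0, 3.7, 0, 0, 0], [0, 2.7, 0, 3.0, 0, 0, 0], [0, 2.7, 0, 3.0, 0, 0, 0], [0, 2.7, 0, 3.0, 0, 0, 0]]])

```text
time_s: 30.35
tcp_pos: [0.5035, 0.026, 0.0215]
ee_rot: [[0.67, 0.062, 0.74], [0.041, -0.998, 0.046], [0.741, -0.001, -0.671]]
wrist_force: [-5.4, -0.1, 4.2]
gripper_width: 0.001
```

```bash
python3 st.py; python3 look.py; python3 - <<'E'
from ik import *
Rx=np.diag([-1.,-1,1])
def Tt(x,z,t): P,R=tool(x,-.016,z,t); return P,R@Rx
e=plan([Tt(-.05,.0105,48)],0,step=.0085,rot=4)
E
```

```text
t 30.35 j [ -25.3   31.   -52.2 -147.6  -42.   -95. ] tcp [0.50353979 0.02597409 0.0214647 ] tipcup [-0.1237 -0.016   0.0101] tilt 47.9 F [-5.4 -0.1  4.2] M [-0.35  1.72 -0.11] w 0.0
tray mask 0.56 x pct1..99 [-0.1165  0.0292] y [-0.0658  0.0637]
9
[[0, 5.5, 0.0, 6.0, 0.0, 0.0, 0.0], [0, 5.5, 0.0, 6.0, 0.0, 0.0, 0.0], [0, 5.5, 0.0, 6.0, 0.0, 0.0, 0.0], [0, 5.5, -0.1, 6.0, 0.0, 0.0, 0.0], [0, 5.5, 0.0, 6.0, 0.0, 0.0, 0.0], [0, 5.4, -0.1, 6.0, 0.0, 0.0, 0.0], [0, 5.5, 0.0, 6.0, 0.0, 0.001, 0.0], [0, 5.4, -0.1, 6.1, 0.0, 0.0, -0.001], [0, 5.4, 0.0, 6.0, 0.001, 0.001, 0.0]]
```

apply_moves(steps=[[[0, 4.7, 0, 5.2, 0, 0, 0], [0, 5.4, 0, 6.0, 0, 0, 0], [0, 5.4, 0, 6.0, 0, 0, 0], [0, 5.4, 0, 6.0, 0, 0, 0], [0, 5.4, 0, 6.0, 0, 0, 0], [0, 5.4, 0, 6.0, 0, 0, 0], [0, 5.4, 0, 6.0, 0, 0, 0], [0, 5.4, 0, 6.0, 0, 0, 0], [0, 4.0, 0, 4.5, 0, 0, 0]]])

```text
time_s: 31.58
tcp_pos: [0.5745, 0.0297, 0.0214]
ee_rot: [[0.669, 0.061, 0.741], [0.041, -0.998, 0.046], [0.742, -0.0, -0.67]]
wrist_force: [-3.5, -0.9, -0.5]
gripper_width: 0.007
```

```bash
python3 st.py; python3 look.py; python3 - <<'E'
from ik import *
Rx=np.diag([-1.,-1,1])
def Tt(x,z,t): P,R=tool(x,-.016,z,t); return P,R@Rx
e=plan([Tt(-.006,.0105,48)],0,step=.0085,rot=4)
E
```

```text
t 31.575 j [ -19.4   31.2  -41.9 -147.8  -32.9 -102.1] tcp [0.57447487 0.02966752 0.02139559] tipcup [-0.0527 -0.0169  0.01  ] tilt 47.9 F [-3.5 -0.9 -0.5] M [-0.36  2.43 -0.09] w 0.01
tray mask 0.78 x pct1..99 [-0.0467  0.0288] y [-0.0644  0.0628]
6
[[0, 5.1, -0.2, 5.7, 0.0, 0.0, 0.0], [0, 5.1, -0.2, 5.7, 0.0, 0.0, 0.0], [0, 5.1, -0.2, 5.7, 0.0, 0.0, 0.0], [0, 5.1, -0.2, 5.7, 0.001, 0.0, -0.001], [0, 5.1, -0.1, 5.7, 0.0, 0.0, 0.0], [0, 5.2, -0.2, 5.7, 0.001, -0.001, -0.001]]
```

apply_moves(steps=[[[0, 5.1, -0.1, 5.7, 0, 0, 0], [0, 5.1, -0.1, 5.7, 0, 0, 0], [0, 5.1, -0.1, 5.7, 0, 0, 0], [0, 5.1, -0.1, 5.7, 0, 0, 0], [0, 5.1, -0.1, 5.7, 0, 0, 0], [0, 4.0, -0.1, 4.5, 0, 0, 0], [0, 2.0, 0, 2.2, 0, 0, 0], [0, 0, 0, 0, 0, 0, 0]]])

```text
time_s: 32.67
tcp_pos: [0.6217, 0.0331, 0.0216]
ee_rot: [[0.668, 0.061, 0.742], [0.041, -0.998, 0.046], [0.743, -0.0, -0.669]]
wrist_force: [-1.5, -0.6, 0.5]
gripper_width: 0.007
```

```bash
python3 st.py
```

```text
t 32.675 j [ -16.3   32.3  -34.8 -146.7  -27.4 -106.7] tcp [0.62166414 0.03313083 0.02156395] tipcup [-0.0054 -0.0164  0.0102] tilt 48.0 F [-1.5 -0.6  0.5] M [-0.24  1.88 -0.02] w 0.01
```

apply_moves(steps=[[[0, 1.3, 0, 1.5, 0, 0, 0], [0, 1.3, 0, 1.5, 0, 0, 0], [0, 1.3, 0, 1.5, 0, 0, 0], [0, 0.7, 0, 0.8, 0, 0, 0], [0, 0, 0, 0, 0, 0, 0]]])

```text
time_s: 33.3
tcp_pos: [0.6281, 0.0336, 0.0213]
ee_rot: [[0.668, 0.061, 0.741], [0.041, -0.998, 0.046], [0.743, -0.0, -0.67]]
wrist_force: [-4.4, -0.1, 3.4]
gripper_width: 0.005
```

apply_moves(steps=[[[0, 0.7, 0, 0.8, 0, 0, 0], [0, 0.7, 0, 0.8, 0, 0, 0], [0, 0, 0, 0, 0, 0, 0]]])

```text
time_s: 33.67
tcp_pos: [0.6303, 0.0337, 0.0213]
ee_rot: [[0.668, 0.061, 0.741], [0.041, -0.998, 0.046], [0.743, -0.0, -0.67]]
wrist_force: [-3.7, -1.0, 3.0]
gripper_width: 0.005
```

apply_moves(steps=[[[0, 0.7, 0, 0.8, 0, 0, 0], [0, 0.7, 0, 0.8, 0, 0, 0], [0, 0, 0, 0, 0, 0, 0]]])

```text
time_s: 34.05
tcp_pos: [0.6324, 0.0338, 0.0212]
ee_rot: [[0.668, 0.061, 0.741], [0.041, -0.998, 0.046], [0.743, -0.0, -0.67]]
wrist_force: [-4.5, 0.0, 2.7]
gripper_width: 0.007
```

```bash
python3 st.py; python3 look.py
```

```text
t 34.05 j [ -15.7   32.7  -33.1 -146.2  -26.1 -107.9] tcp [0.63237719 0.03382426 0.02119998] tipcup [ 0.0054 -0.0164  0.0098] tilt 48.0 F [-4.5  0.   2.7] M [-0.26  1.85 -0.06] w 0.01
tray mask 0.91 x pct1..99 [0.0078 0.0301] y [-0.0559  0.0595]
```

apply_moves(steps=[[[0, 0.7, 0, 0.8, 0, 0, 0], [0, 0.7, 0, 0.8, 0, 0, 0], [0, 0, 0, 0, 0, 0, 0]]])

```text
time_s: 34.52
tcp_pos: [0.6331, 0.034, 0.0209]
ee_rot: [[0.67, 0.061, 0.74], [0.041, -0.998, 0.046], [0.741, -0.0, -0.671]]
wrist_force: [-8.9, -1.5, 6.9]
gripper_width: 0.004
```

apply_moves(steps=[[[0, 0.7, 0, 0.8, 0, 0, 0], [0, 0.7, 0, 0.8, 0, 0, 0], [0, 0, 0, 0, 0, 0, 0]]])

```text
time_s: 34.9
tcp_pos: [0.6335, 0.0342, 0.0207]
ee_rot: [[0.671, 0.062, 0.739], [0.041, -0.998, 0.046], [0.74, -0.0, -0.672]]
wrist_force: [-16.7, -4.1, 13.6]
gripper_width: 0.009
```

```bash
python3 st.py; python3 look.py; python3 - <<'E'
from fit import *
q=capture("top"); s=capture("scene")
a=cv2.resize(q["color"][60:220,240:400,::-1],None,fx=3,fy=3,interpolation=cv2.INTER_CUBIC);b=cv2.resize(s["color"][170:350,160:340,::-1],(480,480),interpolation=cv2.INTER_CUBIC)
cv2.imwrite("pics/f.png",cv2.resize(np.hstack([a,b]),(800,400)))
E
```

```text
t 34.9 j [ -15.5   32.7  -32.8 -145.9  -25.5 -108.4] tcp [0.63351217 0.03422169 0.02074513] tipcup [ 0.0065 -0.016   0.0093] tilt 47.7 F [-16.7  -4.1  13.6] M [-0.75  1.87 -0.59] w 0.01
tray mask 0.56 x pct1..99 [0.0091 0.0286] y [-0.0535  0.0574]
```

View pics/f.png

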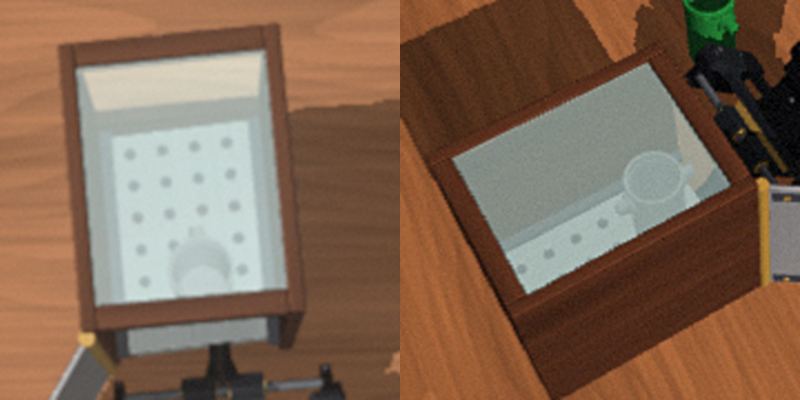

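Pushing force rose from about 4 N to 17 N while the motion stopped, so the tray is at its stop. The bucket stands upright inside: rim at (657,178) in the scene half of the picture, and seen through the roof at (203,270) in the top half. Next I retreat and go round to the flap.

```bash
python3 - <<'E'
from ik import *
s=sense(); q0=np.array(s["joints"]); R0=np.array(s["ee_rot"]); p0=np.array(s["tcp_pos"]); T=Tc(*CUP)
b=(p0-T[:3,0]*.115+[0,0,.045],R0)
st=plan([(p0-T[:3,0]*.015,R0),b],0,step=.045)
qb,er=ik(st[0],st[1],np.array([-27,25,-50,-145,-45,-95])); print(qb.round(1),er)
P,R=tool(-.2,.03,.24,0); q1,er=ik(P,R,np.array([20,20,-20,0,-45,-106.8])); print(q1.round(1),er)
qm=np.array([-8,2,-38,-75,-52,-103.])
e1=jpath(qb,qm,0,6.6,start=st); e2=jpath(qm,q1,0,7.7,start=e1)
pin=np.array([-.004,.078]); off=.0115; r_=.12
def c(th,o=off): 
    d=np.array([-np.sin(th),-np.cos(th)]); n=np.array([-np.cos(th),np.sin(th)]); return pin+r_*d+n*o
A=tool(*c(2.25,.05),.24,0); B=tool(*c(2.25,.05),.135,0)
e3=plan([A,B],0,start=e2,step=.05)
for th in (2.25,1.5,.7,0): 
    P,R=tool(*c(th),.135,0); print(th,c(th).round(3),ik(P,R,q1)[0].round(1),ik(P,R,q1)[1].round(4))
E
```

```text
4
[[0, -10.1, 0.0, -11.1, 0.0, 0.0, 0.0], [0, -11.3, 0.1, -34.8, 0.0, 0.0, 0.0], [0, -11.3, 0.0, -34.7, 0.0, 0.0, 0.0], [0, -11.3, 0.1, -34.8, 0.0, 0.0, 0.0]]
[ -20.3   20.9  -44.3 -138.   -26.6 -112.3] 1.9316473522481095e-10
[  30.     3.1  -21.9   -0.   -65.  -116.4] 1.7905132465537962e-12
1 [ -19.   19.  -44. -132.  -29. -111.] tipcup [-0.112  0.004  0.073] body x<-0.129 y -0.106..0.099 z>0.081 mv 19.2 9.6
2 [ -18.   17.  -43. -125.  -32. -110.] tipcup [-0.118  0.025  0.09 ] body x<-0.127 y -0.100..0.115 z>0.088 mv 18.6 9.6
3 [ -17.   15.  -42. -119.  -34. -109.] tipcup [-0.128  0.044  0.105] body x<-0.129 y -0.094..0.127 z>0.094 mv 17.8 9.5
4 [ -15.   13.  -42. -113.  -37. -109.] tipcup [-0.141  0.062  0.119] body x<-0.135 y -0.086..0.136 z>0.098 mv 17.0 9.5
5 [ -14.   11.  -41. -106.  -39. -108.] tipcup [-0.157  0.077  0.131] body x<-0.145 y -0.077..0.140 z>0.103 mv 16.1 9.4
6 [ -13.   10.  -41. -100.  -42. -107.] tipcup [-0.175  0.091  0.141] body x<-0.158 y -0.069..0.139 z>0.106 mv 15.3 9.3
7 [ -12.    8.  -40.  -94.  -44. -106.] tipcup [-0.195  0.1    0.15 ] body x<-0.172 y -
[... 2394 characters left out ...]
5.6, -19.8, 0.11, -0.029, -0.11], [0, -21.1, 7.1, -23.4, 0.109, -0.039, -0.106], [0, -23.9, 8.0, -27.3, 0.106, -0.051, -0.101]]
8
[[0, -26.8, 32.5, 0.0, 0.0, 0.0, 0.0], [0, -26.8, 32.4, 0.0, 0.0, 0.0, 0.0], [0, -26.8, 32.5, 0.0, 0.0, 0.0, 0.0], [0, -26.8, 32.4, 0.0, 0.0, 0.0, 0.0], [0, -26.9, 32.5, -0.1, 0.0, 0.0, 0.0], [0, 0.0, 0.0, 35.0, 0.0, 0.0, 0.0], [0, 0.0, 0.0, 35.0, 0.0, 0.0, 0.0], [0, 0.0, 0.0, 35.0, 0.0, 0.0, 0.0]]
2.25 [-0.09   0.162] [  37.1   21.8  -13.5   -0.   -54.7 -123.5] 0.0
1.5 [-0.125  0.081] [  31.4   17.1  -20.8   -0.   -52.1 -117.8] 0.0
0.7 [-0.09  -0.006] [  20.9   19.5  -17.2   -0.   -53.3 -107.3] 0.0
0 [-0.016 -0.042] [  15.5   26.2   -6.3    0.   -57.6 -101.9] 0.0
```

apply_moves(steps=[[[0, -10.1, 0, -11.1, 0, 0, 0], [0, -11.3, 0, -34.8, 0, 0, 0], [0, -11.3, 0, -34.7, 0, 0, 0], [0, -11.3, 0, -34.8, 0, 0, 0]]])

```text
time_s: 35.6
tcp_pos: [0.5218, 0.0266, 0.0662]
ee_rot: [[0.668, 0.06, 0.742], [0.04, -0.998, 0.045], [0.743, -0.001, -0.669]]
wrist_force: [-0.2, 0.7, 0.8]
gripper_width: 0.006
```

```bash
python3 st.py
```

```text
t 35.6 j [ -20.4   21.2  -44.3 -138.5  -27.  -111.8] tcp [0.52182555 0.02659729 0.06622437] tipcup [-0.1054 -0.0166  0.0549] tilt 48.0 F [-0.2  0.7  0.8] M [-0.2   1.62 -0.01] w 0.01
```

apply_moves(steps=[[[0, 10.5, -19.2, -14.5, 0.066, 0.062, -0.142], [0, 11.1, -18.6, -14.3, 0.067, 0.06, -0.141], [0, 11.4, -17.8, -14.0, 0.068, 0.057, -0.141], [0, 11.4, -17.0, -13.9, 0.067, 0.056, -0.141], [0, 11.3, -16.1, -13.8, 0.069, 0.052, -0.139], [0, 10.8, -15.3, -14.0, 0.07, 0.049, -0.138], [0, 10.2, -14.6, -14.2, 0.071, 0.046, -0.137], [0, 9.5, -14.0, -14.7, 0.073, 0.042, -0.136], [0, 8.5, -13.5, -15.3, 0.075, 0.038, -0.133], [0, 7.5, -13.2, -16.1, 0.077, 0.034, -0.13]]])

```text
time_s: 36.85
tcp_pos: [0.366, 0.1296, 0.1761]
ee_rot: [[-0.46, 0.769, 0.444], [0.706, 0.014, 0.708], [0.538, 0.639, -0.55]]
wrist_force: [0.0, 0.9, 0.2]
gripper_width: 0.004
```

apply_moves(steps=[[[0, 2.0, -15.1, -4.0, 0.124, 0.035, -0.115], [0, -0.4, -11.4, -5.1, 0.122, 0.027, -0.115], [0, -3.1, -7.9, -6.5, 0.121, 0.019, -0.116], [0, -6.0, -4.6, -8.3, 0.119, 0.011, -0.116], [0, -8.8, -1.5, -10.7, 0.117, 0.001, -0.116], [0, -12.0, 1.2, -13.3, 0.115, -0.008, -0.114], [0, -15.0, 3.7, -16.4, 0.113, -0.019, -0.113], [0, -18.0, 5.6, -19.8, 0.11, -0.029, -0.11], [0, -21.1, 7.1, -23.4, 0.109, -0.039, -0.106], [0, -23.9, 8.0, -27.3, 0.106, -0.051, -0.101], [0, 0, 0, 0, 0, 0, 0]]])

```text
time_s: 38.22
tcp_pos: [0.4407, 0.0701, 0.2582]
ee_rot: [[-0.998, -0.065, 0.006], [-0.065, 0.998, 0.002], [-0.006, 0.001, -1.0]]
wrist_force: [-0.8, -0.2, -1.3]
gripper_width: 0.007
```

```bash
python3 st.py; python3 look.py; python3 - <<'E'
from ik import *
pin=np.array([-.004,.078]); r_=.12
def c(th,o=.0115): 
    d=np.array([-np.sin(th),-np.cos(th)]); n=np.array([-np.cos(th),np.sin(th)]); return pin+r_*d+n*o
I=np.linalg.inv(Tc(*CUP))
q=capture("top"); m=masks_of(q,"flap_leaf"); print([(round(k["confidence"],2),k["box"]) for k in m])
e=plan([tool(*c(2.25,.05),.24,0),tool(*c(2.25,.05),.135,0)],0,step=.05)
L=[tool(*c(t),.135,0)+(1,) for t in np.arange(2.1,-.01,-.15)]
plan([tool(*c(2.25,.025),.135,0)]+L,0,start=e,step=.05)
E
```

```text
t 38.225 j [ 3.010e+01  3.200e+00 -2.160e+01  1.000e-01 -6.480e+01 -1.164e+02] tcp [0.44070204 0.07008191 0.25816044] tipcup [-0.1962  0.032   0.2412] tilt 0.4 F [-0.8 -0.2 -1.3] M [ 0.01  0.06 -0.01] w 0.01
tray mask 0.61 x pct1..99 [0.0082 0.03  ] y [-0.0564  0.06  ]
[(0.83, [233.8, 201.5, 49.3, 68.3]), (0.64, [208.6, 193.6, 12.3, 33.5])]
8
[[0, -26.5, 32.6, -0.2, 0.0, 0.0, 0.0], [0, -26.4, 32.6, -0.2, 0.0, 0.0, -0.001], [0, -26.5, 32.5, -0.1, 0.0, 0.0, 0.0], [0, -26.5, 32.6, -0.2, 0.0, 0.001, -0.001], [0, -26.5, 32.5, -0.2, 0.001, 0.0, 0.0], [0, 0.0, 0.0, 35.0, 0.0, 0.0, 0.0], [0, 0.0, 0.0, 35.0, 0.0, 0.0, 0.0], [0, 0.0, 0.0, 35.0, 0.0, 0.0, 0.0]]
16
[[0, 15.7, -19.4, 0.0, 0.0, 0.0, 0.0], [0, 20.1, -24.3, 0.0, 0.0, 0.0, 0.0], [0, 9.5, -15.4, 0.0, 0.0, 0.0, 0.0], [0, 7.0, -16.7, 0.0, 0.0, 0.0, 0.0], [0, 4.5, -17.5, 0.0, 0.0, 0.0, 0.0], [0, 1.8, -18.0, 0.0, 0.0, 0.0, 0.0], [0, -0.9, -18.0, 0.1, 0.0, 0.0, 0.0], [0, -3.6, -17.7, 0.0, 0.0, 0.0, 0.0], [0, -6.2, -17.0, 0.0, 0.0, 0.0, 0.0], [0, -8.7, -15.8, 0.0, 0.0, 0.0, 0.0], [0, -11.0, -14.4, 0.0, 0.0, 0.0, 0.0], [0, -12.9, -12.6, 0.0, 0.0, 0.0, 0.0]]
[[0, -14.7, -10.5, 0.0, 0.0, 0.0, 0.0], [0, -16.1, -8.2, 0.0, 0.0, 0.0, 0.0], [0, -17.2, -5.7, 0.0, 0.0, 0.0, 0.0], [0, -17.8, -3.0, 0.0, 0.0, 0.0, 0.0]]
```

apply_moves(steps=[[[0, -26.5, 32.6, 0, 0, 0, 0], [0, -26.5, 32.6, 0, 0, 0, 0], [0, -26.5, 32.6, 0, 0, 0, 0], [0, -26.5, 32.6, 0, 0, 0, 0], [0, -26.4, 32.5, 0, 0, 0, 0], [0, 0, 0, 35, 0, 0, 0], [0, 0, 0, 35, 0, 0, 0], [0, 0, 0, 34.5, 0, 0, 0], [0, 0, 0, 0, 0, 0, 0]]])

```text
time_s: 39.55
tcp_pos: [0.5598, 0.2368, 0.1491]
ee_rot: [[-0.998, -0.061, -0.004], [-0.061, 0.998, -0.004], [0.004, -0.004, -1.0]]
wrist_force: [-0.0, 0.0, 0.1]
gripper_width: 0.01
```

```bash
python3 st.py
```

```text
t 39.55 j [ 3.820e+01  2.490e+01 -9.000e+00  1.000e-01 -5.650e+01 -1.248e+02] tcp [0.5597991  0.2368023  0.14908715] tipcup [-0.0669  0.1907  0.1321] tilt 0.3 F [-0.   0.   0.1] M [ 0.01 -0.    0.01] w 0.01
```

apply_moves(steps=[[[0, 15.7, -19.4, 0, 0, 0, 0], [0, 10, -12.1, 0, 0, 0, 0], [0, 10.1, -12.2, 0, 0, 0, 0], [0, 9.5, -15.4, 0, 0, 0, 0], [0, 7, -16.7, 0, 0, 0, 0], [0, 4.5, -17.5, 0, 0, 0, 0], [0, 1.8, -18, 0, 0, 0, 0], [0, -0.9, -18, 0, 0, 0, 0], [0, -3.6, -17.7, 0, 0, 0, 0]]])

```text
time_s: 40.67
tcp_pos: [0.517, 0.0875, 0.1523]
ee_rot: [[-0.998, -0.063, 0.003], [-0.063, 0.998, -0.0], [-0.003, -0.0, -1.0]]
wrist_force: [0.3, 0.7, 0.0]
gripper_width: 0.006
```

```bash
python3 st.py; python3 - <<'E'
from ik import *
q=capture("top"); m=masks_of(q,"flap_leaf"); print([(round(k["confidence"],2),k["box"]) for k in m])
E
```

```text
t 40.675 j [ 2.740e+01  1.700e+01 -2.090e+01  1.000e-01 -5.190e+01 -1.139e+02] tcp [0.51695214 0.08747769 0.15230483] tipcup [-0.119   0.0445  0.1353] tilt 0.2 F [0.3 0.7 0. ] M [ 0.34 -0.05  0.03] w 0.01
[]
```

```bash
python3 - <<'E'
from ik import *
pin=np.array([-.004,.078]); r_=.12
def c(th,o=.0115): 
    d=np.array([-np.sin(th),-np.cos(th)]); n=np.array([-np.cos(th),np.sin(th)]); return pin+r_*d+n*o
L=[tool(*c(t),.137,0)+(1,) for t in list(np.arange(1.05,.29,-.15))+[.2,.13,.07,.03,.0]]
plan(L,0)
p=capture("scene"); save(p,"g.png",(200,150,240,180),3)
E
```

```text
11
[[0, -5.5, -15.4, -1.9, -0.001, 0.002, -0.003], [0, -8.7, -15.9, 0.0, 0.0, 0.0, 0.0], [0, -10.9, -14.4, 0.0, 0.0, 0.0, 0.0], [0, -13.0, -12.5, 0.0, 0.0, 0.0, 0.0], [0, -14.7, -10.5, 0.0, 0.0, 0.0, 0.0], [0, -16.1, -8.2, -0.1, 0.0, 0.0, 0.0], [0, -11.3, -4.1, 0.0, 0.0, 0.0, 0.0], [0, -8.2, -2.2, 0.0, 0.0, 0.0, 0.0], [0, -7.1, -1.4, 0.0, 0.0, 0.0, 0.0], [0, -4.7, -0.7, 0.0, 0.0, 0.0, 0.0], [0, -3.6, -0.4, 0.0, 0.0, 0.0, 0.0]]
```

View pics/g.png

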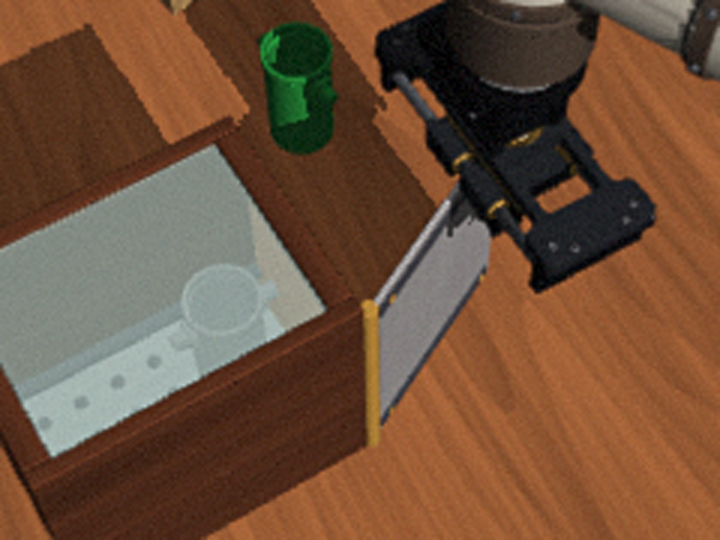

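The picture shows the flap half shut, from the pin at crop (370,310) to its free edge at (487,235), with the fingers on its outer face. The bucket is upright inside. I continue the arc.

apply_moves(steps=[[[0, -5.5, -15.4, -1.9, 0, 0, 0], [0, -8.7, -15.9, 0, 0, 0, 0], [0, -10.9, -14.4, 0, 0, 0, 0], [0, -13, -12.5, 0, 0, 0, 0], [0, -14.7, -10.5, 0, 0, 0, 0], [0, -16.1, -8.2, 0, 0, 0, 0], [0, -11.3, -4.1, 0, 0, 0, 0], [0, -8.2, -2.2, 0, 0, 0, 0], [0, -5, -1.2, 0, 0, 0, 0], [0, -2.5, -0.4, 0, 0, 0, 0], [0, 0, 0, 0, 0, 0, 0]]])

```text
time_s: 42.2
tcp_pos: [0.618, 0.0102, 0.1548]
ee_rot: [[-0.998, -0.063, 0.004], [-0.063, 0.998, -0.0], [-0.004, -0.0, -1.0]]
wrist_force: [0.4, 1.2, 0.8]
gripper_width: 0.005
```

```bash
python3 st.py
```

```text
t 42.2 j [ 1.600e+01  2.520e+01 -7.400e+00  1.000e-01 -5.710e+01 -1.024e+02] tcp [0.61801506 0.01017589 0.15479789] tipcup [-0.023  -0.039   0.1378] tilt 0.2 F [0.4 1.2 0.8] M [ 0.01 -0.   -0.02] w 0.0
```

apply_moves(steps=[[[0, -2, 0, 0, 0, 0, 0], [0, -2, 0, 0, 0, 0, 0], [0, -1.5, 0, 0, 0, 0, 0], [0, -1.5, 0, 0, 0, 0, 0], [0, 0, 0, 0, 0, 0, 0]]])

```text
time_s: 42.82
tcp_pos: [0.6252, 0.0106, 0.1547]
ee_rot: [[-0.998, -0.063, 0.004], [-0.063, 0.998, 0.0], [-0.004, -0.0, -1.0]]
wrist_force: [0.5, -0.0, -0.5]
gripper_width: 0.005
```

apply_moves(steps=[[[0, -1.5, 0, 0, 0, 0, 0], [0, 0, 0, 0, 0, 0, 0]]])

```text
time_s: 43.08
tcp_pos: [0.6266, 0.0107, 0.1547]
ee_rot: [[-0.998, -0.063, 0.004], [-0.063, 0.998, 0.0], [-0.004, -0.0, -1.0]]
wrist_force: [0.1, -1.0, 1.1]
gripper_width: 0.009
```

apply_moves(steps=[[[0, -1.5, 0, 0, 0, 0, 0], [0, 0, 0, 0, 0, 0, 0]]])

```text
time_s: 43.32
tcp_pos: [0.628, 0.0108, 0.1547]
ee_rot: [[-0.998, -0.063, 0.003], [-0.063, 0.998, 0.0], [-0.003, -0.0, -1.0]]
wrist_force: [-0.8, 0.5, 0.8]
gripper_width: 0.005
```

apply_moves(steps=[[[0, -1.5, 0, 0, 0, 0, 0], [0, 0, 0, 0, 0, 0, 0]]])

```text
time_s: 43.58
tcp_pos: [0.628, 0.0107, 0.1547]
ee_rot: [[-0.998, -0.063, 0.0], [-0.063, 0.998, -0.0], [-0.0, -0.0, -1.0]]
wrist_force: [-4.2, 0.4, 3.5]
gripper_width: 0.004
```

apply_moves(steps=[[[0, -1.5, 0, 0, 0, 0, 0], [0, 0, 0, 0, 0, 0, 0]]])

```text
time_s: 43.82
tcp_pos: [0.6281, 0.0107, 0.1547]
ee_rot: [[-0.998, -0.063, -0.003], [-0.063, 0.998, -0.001], [0.003, -0.0, -1.0]]
wrist_force: [-9.4, 1.1, 5.6]
gripper_width: 0.007
```

apply_moves(steps=[[[0, -1.5, 0, 0, 0, 0, 0], [0, 0, 0, 0, 0, 0, 0]]])

```text
time_s: 44.08
tcp_pos: [0.628, 0.0107, 0.1547]
ee_rot: [[-0.998, -0.063, -0.007], [-0.063, 0.998, -0.001], [0.007, -0.001, -1.0]]
wrist_force: [-12.1, 2.2, 8.1]
gripper_width: 0.007
```

```bash
python3 st.py
```

```text
t 44.075 j [ 1.570e+01  2.640e+01 -5.400e+00 -1.000e-01 -5.860e+01 -1.021e+02] tcp [0.62804419 0.01070052 0.15474268] tipcup [-0.0132 -0.0392  0.1377] tilt 0.4 F [-12.1   2.2   8.1] M [0.43 3.26 0.13] w 0.01
```

Firm stop, so the flap is shut. Retreat and check.

apply_moves(steps=[[[0, 8, 0, 0, 0, 0, 0], [0, 30, 0, 0, 0, 0, 0], [0, 45, 0, -10, 0, 0, 0], [0, 45, 0, -20, 0, 0, 0], [0, 30, -40, -20, 0, 0, 0], [0, 0, -50, -10, 0, 0, 0], [0, 0, -50, 0, 0, 0, 0], [0, 0, 0, 0, 0, 0, 0]]])

```text
time_s: 45.08
tcp_pos: [0.4837, -0.1411, 0.2145]
ee_rot: [[-0.998, -0.058, 0.006], [-0.058, 0.998, -0.0], [-0.006, -0.001, -1.0]]
wrist_force: [0.1, 0.4, 0.6]
gripper_width: 0.007
```

```bash
python3 st.py; python3 - <<'E'
from ik import *
q=capture("top"); s=capture("scene")
for t in ("tubes","foot","spring"): print(t,[(round(k["confidence"],2),k["box"]) for k in masks_of(q,t)][:2])
a=cv2.resize(q["color"][50:240,200:390,::-1],(400,400),interpolation=cv2.INTER_CUBIC);b=cv2.resize(s["color"][170:350,160:340,::-1],(400,400),interpolation=cv2.INTER_CUBIC)
cv2.imwrite("pics/z.png",np.hstack([a,b]))
E
```

```text
t 45.075 j [  2.2  11.3 -18.7   0.  -59.7 -88.9] tcp [ 0.48372004 -0.14110524  0.21452052] tipcup [-0.1666 -0.1815  0.1975] tilt 0.3 F [0.1 0.4 0.6] M [ 0.02  0.03 -0.02] w 0.01
tubes [(0.58, [471.1, 203.7, 63.2, 38.8])]
foot [(0.91, [122.7, 223.2, 37.5, 63.4])]
spring [(0.71, [208.4, 187.6, 14.4, 45.7])]
```

View pics/z.png

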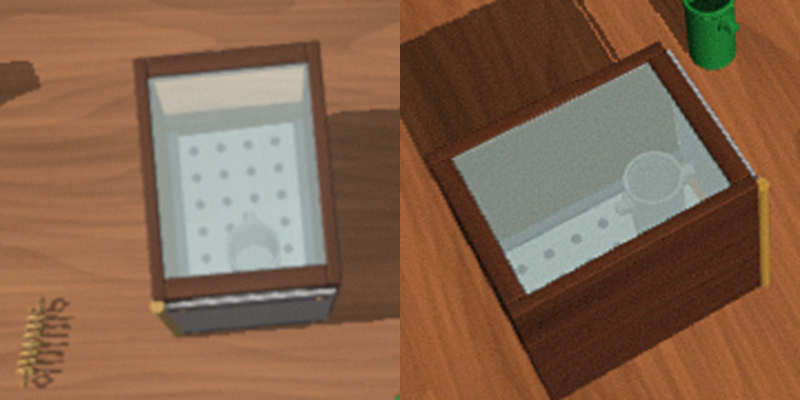

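The flap is shut flush along the front (top half, (160,300)–(335,290)). The bucket is upright on the tray inside (rim (657,178) in the scene half) and the spring is undisturbed. Handing in.

```bash
python3 -c "
from h import *
print(r.finish_job(), sense()['time_s'])"
```

```text
the job is handed in; nothing more can be done
the job is handed in; nothing more can be done
```

The job is done and handed in at about 45 s of the 72 s allowed. No verdict is reported.

- **Tray out:** I drew the tray out until its centre was about 26 mm in front of the cupboard's opening. The first pull slipped off the tray's front edge; I pressed again, with about 14–19 N, and it held.
- **Bucket:** I set the grey bucket down gently, with no more than about 9 N at the wrist. It stood upright near the middle of the tray's width, about 50 mm in front of the tray's centre.
- **Tray home and flap shut:** I pushed the loaded tray in until its force rose to about 17 N with no further motion, then shut the flap until it stopped at about 12 N.

**Last checks:**
- **Tray:** the mask put its front edge about 8–9 mm inside the opening, against 10 mm when fully home. That is within the camera's error and the 9 mm allowed.
- **Flap and bucket:** the final pictures show the flap flush and the bucket upright inside.
- **Bystanders:** the tubes, foot and spring show in the same places as at the start.
- **Robot:** it is clear of everything, with wrist forces near zero.

**Failed or disagreed:** my first tilted approach reached a wrist joint limit, so I worked out the arm's geometry and came in with the wrist turned over. The flap detector returned nothing once while the arm hid the flap, so I judged it by pictures and contact force.

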